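# Pack the painting case in layers for club night

## Robot

A 6-joint arm with a two-finger parallel gripper is mounted at the origin on the work surface. World frame = base frame: x ahead of the robot, y to its left, z up, the work surface at z = 0. Lengths are in m, angles in rad, forces in N, time in s.
With the tool pointing down it reaches from about 0.375 to 0.975 m from the base axis. Payload 3.8 kg.
Tool frame: the origin (TCP) lies midway between the tips of the shut fingers; the grasp point (between the pads) lies 19 mm behind it; z points along the fingers, y is the line along which they close (so a half turn about z gives the same grasp; the last joint's range is limited). The gripper opens to 85 mm and grips with 20 to 120 N. Pads are 22 mm wide; open, the fingers measure 114 mm over their backs; the gripper's body (76 mm by 85 mm) begins 54 mm behind the grasp point. The pads swing forward as they close: fully open they stand 13 mm farther back than shut.
Start: joints at [1.296, 0.264, 1.604, -0, 1.274, -0.037], TCP at [0.159, 0.656, 0.194] pointing down, gripper open.
Joint ranges: [-2.63, 2.63], [-0.94, 2.18], [0.31, 2.57], [-1.31, 4.45], [0, 2.66], [-2.55, 2.55]. Speed limits (rad/s): [2.57, 2.57, 3.14, 3.14, 3.14, 3.14].

## Interface

Orientations are given as a rotation vector (axis times angle).
In Python, from workcell import bot, imaging gives the robot as it stands.
- The arm moves only by the tool step_arm, never from a script. Its argument "series" is a list of rows, each an object of numbers: "grip": the closure, from -1 (fully open) to 1 (shut); "x", "y", "z": the shift along the tool's x, y, z normalised to -1 to 1, where 1 is 500 mm; "ax", "ay", "az": the turn, a rotation vector about the tool's x, y, z normalised to -1 to 1, where 1 is 30 degrees. A call has 1 to 12 rows; each row is the pose to reach, as a shift and turn from the pose commanded when the call began, along the tool's axes at that moment; what a row does not reach only later rows make up. A row lasts 1/10 s, in which the tool goes at most 50 mm and 8.59 degrees, less where a joint would pass 70% of its speed; a pose out of reach is approached as far as the arm can. A call with a number of a shift or a turn outside -1 to 1 is refused whole. A call with a gripper value outside its range is refused whole. The fingers move at their own pace and stop on an object; "force" is the grip in N (left out, the last holds). Time passes only in rows, so rows that repeat a pose let the fingers close. It gives the time, the measured TCP pose, the force, the opening and the grip force at its end, in the units of the state.
- bot.read_state(): the state, without advancing time (a new reading comes with each control period).
- imaging.read_camera(name): name is "side" or "top" or "wrist"; returns a dict with "img" (480x640x3 uint8, red, green, blue), "fx", "fy", "cx", "cy" (pixels), "k1" (the pictures are not rectified: a ray, as slopes to the right and down, at radius r is drawn at 1 + k1 r^2 times it, then the intrinsics apply), "R" (3x3) and "t" (3): a world point X has camera coordinates R X + t. Camera axes: x right, y down, z forward; pixel columns grow to the right and rows downward; lengths in m; the calibration is good to about 2 mm. A picture is of the moment at which its call begins. There is no depth.
- bot.finish_job(): hands the job in; it is judged then, once.
The state is a dict: "time": time; "q": joint angles; "joint_vel": joint speeds; "joint_torque": joint torques, N m; "tool_pos": TCP position; "tcp_rot": TCP orientation; "wrist_force": force on the tool from outside, world axes, zero at the start; "torque": the same for the moment, N m; "width": opening from 0.0 (shut) to 1.0 (fully open); "grip_force": force on a finger pad.
Only numpy, scipy, OpenCV 4.12 (cv2) and the standard library are available. Lean on these libraries where they do the work, as an engineer would, in place of code of your own. Each camera call takes 0.05 s, during which the arm holds its last target. There are 200 camera calls.

## Task

Pack the open carry case in layers for club night: lay the two small dropper bottles flat in the bottom, seat the divider plate level on its ledges over them, then lay the brush tin flat on the plate beside its lifting tab. The bottle that stands will not go in at a slant, so lay it down on the desk first, let go and take it afresh. Set every piece down gently, dropping and toppling nothing, and leave the big bottle, the tweezers and everything else on the desk where they are.

Things in the scene. Friction and masses are not known exactly. Their poses are not given: they have to be found in the camera images.
- case: Grey plastic clamshell carry case, open, fixed to the desk. Its base is a box, outside 140 (x) by 170 mm (y), rim 50 mm high; inside 130 by 160 mm up to 41 mm, above that splayed to 134 by 164 mm. Latches and a handle stick out to x = -86 mm, below the rim. Origin: centre of the base's underside, on the desk; z up, x towards the lid.
- case_floor (a point): Centre of the case's inner floor, 4 mm above the desk; axes as the case. The floor is free over 130 mm (x) by 140 mm (y), between the long walls and the two ledges.
- case_ledge (a point): Level of the two ledges, 36 mm above the desk, in the middle of the case; axes as the case. The ledges are steps 10 mm wide along the short ends, at y = -80 to -70 and 70 to 80 mm. The middle of the seated divider's underside comes here; its top face is then 41 mm above the desk.
- case_lid (a point): Middle of the case's lid, which is folded right back: it slopes from rim height at the hinge (x = 75 mm from the case's origin) down to the desk at x = 215 mm, as wide as the case. It stays so and stays empty.
- divider_tab (a point): Divider plate, loose, white plastic, starts flat on the desk: 122 (x) by 152 (y) by 5 mm, about 120 g, with an upright lifting tab in its middle, 10 mm thick (x), 44 mm long (y), 18 mm above the plate's top. Its long side goes along the case's long side, either way round, 4 mm free each side. Point: centre of the tab, 14 mm above the plate's underside; z up.
- bottle_up_center (a point): Small dropper bottle, white, square body 26 x 26 x 58 mm, black round cap 18 mm across, 84 mm long in all, about 35 g. It starts standing on the desk, too tall to stand under the divider (32 mm from case floor to plate). Point: on its axis half-way, 42 mm from the base (the square body reaches from -42 to +16 mm along z); z along its axis to the cap; x, y square to the flat faces.
- bottle_down_center (a point): Small dropper bottle, white, square body 26 x 26 x 58 mm, black round cap 18 mm across, 84 mm long in all, about 35 g. It starts lying on one of its faces on the desk. Point: on its axis half-way, 42 mm from the base (the square body reaches from -42 to +16 mm along x), 13 mm above what it lies on; x along its axis to the cap, z up.
- tin_center (a point): Flat aluminium brush tin, lying on the desk, 140 mm long (x), 34 mm wide (y), 24 mm high (z), 60 to 130 g, shut. Point: its middle, 12 mm above its underside; z up.
- tweezers: Steel tweezers lying on the desk among the things to be packed, 123 mm long (along x), 16 mm wide, 10 mm high. To be left where they are. Origin: middle of their underside; z up.
- figure: Grey primed figure on a cork-topped amber pill bottle, 38 mm wide, 120 mm high, stands on the desk, fragile. To be left where it is. Origin: centre of its underside; z up.
- big_bottle: Big dropper bottle standing on the desk, of the small ones' make but 38 mm square and 112 mm high: it stays at home. To be left where it is. Origin: centre of its underside; z up.
- water_jar: Open glass water jar, 64 mm wide, 75 mm high, stands on the desk. To be left where it is. Origin: centre of its underside; z up.
- glue: Round white glue bottle with black cap, 38 mm wide, 50 mm high, stands on the desk. To be left where it is. Origin: centre of its underside; z up.
- pot: Small round white paint pot, 34 mm wide, 35 mm high, stands between the case and the divider's starting place. To be left where it is. Origin: centre of its underside; z up.
- sponge: Sanding block 50 x 30 x 24 mm, lies near the robot. To be left where it is. Origin: centre of its underside; z up.
- knife: Hobby knife, 10 mm wide and 8 mm high, about 160 mm long with its blade, lies near the robot. To be left where it is. Origin: centre of its underside; z up.

How it is judged:
By the outcome, as a careful person would: the job done as asked, in the order asked, and still so for the second after the job is handed in, with the robot touching nothing.
It also fails if it takes over 72 s, if anything falls off the work surface, if the arm or the gripper's body presses on something with over 40 N, if the wrist force passes 120 N, or if a joint passes its speed limit or range.

## Working session

There is one attempt and no reset: what is moved stays moved. The work goes in short steps, Python scripts to look and compute and a tool call to move; the robot and the scene stay as the last step left them, time stands still between calls to the robot, and variables do not carry over. Pictures are saved under pics/ and viewed, at most 10 in all, crops included, and the job is handed in when it is done.

Besides the shell and the picture viewer there is one more tool, called after "Emit:" by a JSON object that holds its "api" and its "payload", one argument or row to a line. step_arm: Moves the arm, as the interface text tells. Scaled input: -1 to 1 covers 500 mm each way for a shift and 30 degrees each way for a turn. Its arguments: {"type":"object","properties":{"series":{"type":"array","items":{"type":"object","properties":{"grip":{"type":"number"},"x":{"type":"number","minimum":-1,"maximum":1},"y":{"type":"number","minimum":-1,"maximum":1},"z":{"type":"number","minimum":-1,"maximum":1},"ax":{"type":"number","minimum":-1,"maximum":1},"ay":{"type":"number","minimum":-1,"maximum":1},"az":{"type":"number","minimum":-1,"maximum":1}}}},"force":{"type":"number"}},"required":["series"]}

```bash
mkdir -p pics; ls; cat > h.py <<'E'
import numpy as np, cv2
from scipy.spatial.transform import Rotation as Ro
from workcell import bot, imaging
def K(c): return np.array([[c['fx'],0,c['cx']],[0,c['fy'],c['cy']],[0,0,1.]])
def D(c): return np.array([c['k1'],0,0,0.])
def ray(c,uv):
    uv=np.asarray(uv,float).reshape(-1,1,2)
    n=cv2.undistortPoints(uv,K(c),D(c)).reshape(-1,2)
    R=np.array(c['R']);t=np.array(c['t'])
    return -R.T@t,(np.c_[n,np.ones(len(n))])@R
def onz(c,uv,z):
    o,d=ray(c,uv); return o+d*((z-o[2])/d[:,2])[:,None]
def proj(c,X):
    X=np.asarray(X,float).reshape(-1,3)
    return cv2.projectPoints(X,cv2.Rodrigues(np.array(c['R']))[0],np.array(c['t']),K(c),D(c))[0].reshape(-1,2)
def save(c,n): cv2.imwrite('pics/'+n+'.png',cv2.cvtColor(c['img'],cv2.COLOR_RGB2BGR))
def go(p,yaw=None,s=None):
    """shift (norm units) from current tool pose to world p, and az (norm units) to tool-y line yaw (deg, world)"""
    s=s or bot.read_state(); M=Ro.from_rotvec(s['tcp_rot']).as_matrix()
    d=M.T@(np.array(p)-s['tool_pos'])/.5
    return d.round(3)
E
python3 - <<'E'
from h import *
for n in('top','side','wrist'):
    c=imaging.read_camera(n); save(c,n+'0'); 
    import pickle; pickle.dump(c,open(n+'0.pkl','wb'))
    print(n,c['fx'],c['k1'],(-np.array(c['R']).T@c['t']).round(3),np.array(c['R']).round(2).tolist())
s=bot.read_state();print(s); print(Ro.from_rotvec(s['tcp_rot']).as_matrix().round(3))
E
```

```text
pics
top 488.80027565866135 -0.058529364256214064 [0.253 0.012 1.462] [[-0.02, -1.0, 0.01], [-0.98, 0.02, -0.18], [0.18, -0.01, -0.98]]
side 528.938244617026 -0.15174805243270298 [ 0.28  -1.091  0.702] [[0.98, -0.21, 0.02], [-0.09, -0.51, -0.86], [0.19, 0.84, -0.51]]
wrist 403.46608677540684 0.02401423618244245 [0.093 0.671 0.372] [[0.24, 0.97, -0.0], [0.94, -0.23, 0.26], [0.26, -0.06, -0.96]]
{'time': 0.15, 'q': array([ 1.29611680e+00,  2.64590484e-01,  1.60507336e+00, -3.61220444e-05,
        1.27373274e+00, -3.68809640e-02]), 'joint_vel': array([ 0.00211136, -0.00304102, -0.00325903,  0.00107642,  0.00141266,
        0.00259594]), 'joint_torque': array([ 7.89214682e-04, -5.15902019e+01, -3.67960024e+01, -1.70039743e-04,
        8.03779549e-03, -2.69234516e-05]), 'tool_pos': array([0.15883101, 0.65537706, 0.19313406]), 'tcp_rot': array([-3.72607781e-01, -3.11916909e+00,  2.80748617e-03]), 'wrist_force': array([-0.62319553, -0.8791232 , -0.43896637]), 'torque': array([ 0.02453818,  0.02050643, -0.02389654]), 'grip_force': 0.0, 'width': 1.0017269852061352}
[[-0.972  0.236 -0.   ]
 [ 0.236  0.972 -0.002]
 [ 0.    -0.002 -1.   ]]
```

View pics/top0.png

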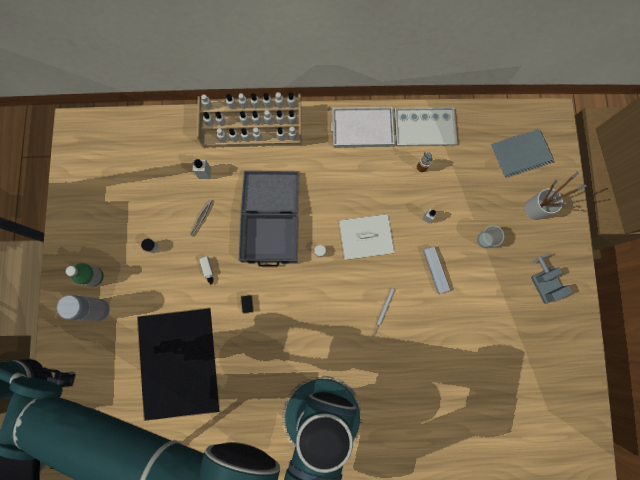

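View pics/side0.png

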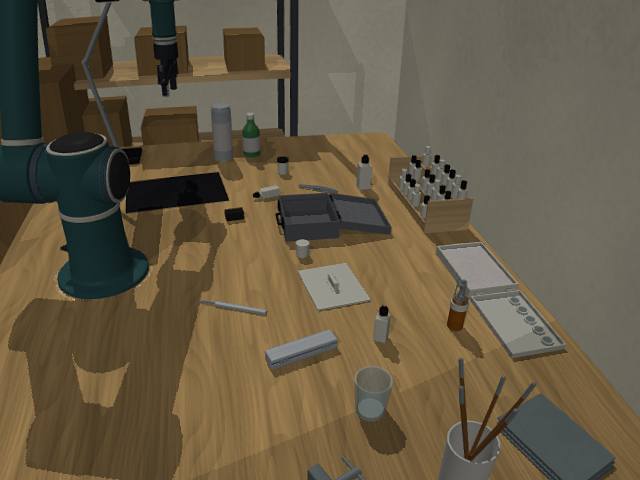

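The top view shows the case base near (269,238), the lid above it at (271,190), the divider at (367,237), the standing bottle at (431,216), the lying bottle at (207,269), the tin at (437,270), the pot at (320,250) and the tweezers at (203,217). The side view agrees.

```bash
python3 - <<'E'
from h import *
import pickle
c=pickle.load(open('top0.pkl','rb')); im=c['img'].astype(int)
hsv=cv2.cvtColor(c['img'],cv2.COLOR_RGB2HSV); 
lo=((hsv[...,1]<70)).astype(np.uint8)
def rect(n,box,m,z):
    x0,y0,x1,y1=box; k=np.zeros_like(m);k[y0:y1,x0:x1]=m[y0:y1,x0:x1]
    cs=max(cv2.findContours(k,0,2)[0],key=cv2.contourArea)
    P=onz(c,cs.reshape(-1,2),z)[:,:2]
    (a,b),(w,h),an=cv2.minAreaRect((P*1000).astype(np.float32)); print(n,round(a),round(b),'size',round(w),round(h),'ang',round(an,1))
rect('div',(330,205,403,270),lo*(hsv[...,2]>120),.005)
rect('tin',(415,240,460,300),lo*(hsv[...,2]>90),.024)
rect('bdown',(195,250,220,290),(lo|(hsv[...,2]<60)).astype(np.uint8),.02)
rect('case',(232,165,304,268),lo,.05)
rect('glue',(138,236,160,255),(lo|(hsv[...,2]<60)).astype(np.uint8),.03)
rect('pot',(310,240,330,260),lo,.03)
print('bottle up cap',onz(c,[[431,213]],.08)*1000,'big',onz(c,[[198,162]],.11)*1000)
print('tweez',onz(c,[[212,201],[192,234]],.005)*1000)
print('rim corners',onz(c,[[247,212],[297,212],[241,262],[298,262]],.05)*1000)
e=np.array([0,0,0.]);print(proj(c,[[.4,.1,.05]]))
w=imaging
s=bot.read_state();M=Ro.from_rotvec(s['tcp_rot']).as_matrix()
cw=pickle.load(open('wrist0.pkl','rb'));R=np.array(cw['R']);o=-R.T@cw['t'];print('cam in tool',(M.T@(o-s['tool_pos'])).round(3),(M.T@R.T).round(2))
E
```

```text
div 526 -147 size 124 155 ang 6.4
tin 416 -349 size 141 40 ang 15.8
bdown 432 331 size 83 30 ang 17.3
case 581 144 size 171 287 ang 88.0
glue 508 503 size 51 33 ang 62.8
pot 481 -4 size 33 33 ang 88.6
bottle up cap [[ 575.56353573 -331.50520299   80.        ]] big [[736.60087214 343.28851575 110.        ]]
tweez [[646.81476206 322.7036655    5.        ]
 [544.66745349 382.17727252   5.        ]]
rim corners [[598.30795535 208.32640922  50.        ]
 [594.73956066  59.90781825  50.        ]
 [449.06192643 225.53682843  50.        ]
 [445.15927903  59.4975649   50.        ]]
[[284.28239137 277.79698406]]
cam in tool [ 0.067 -0.    -0.179] [[ 0.   -0.96 -0.26]
 [ 1.    0.   -0.  ]
 [ 0.   -0.26  0.96]]
```

```bash
cat >> h.py <<'E'
def Rt(close,tilt=0,s=None):
    """tool rotation: closing line (tool y) at world angle close deg, horizontal; tool z down, then turned about tool y by tilt deg"""
    a=np.radians(close); y=np.array([np.cos(a),np.sin(a),0]); z=np.array([0,0,-1.]); x=np.cross(y,z)
    return np.c_[x,y,z]@Ro.from_euler('y',tilt,degrees=True).as_matrix()
def plan(p,close,tilt=0,frm=None):
    """straight move to p/orientation, split in calls so that a turn is <=30 deg"""
    if frm is None:
        s=bot.read_state(); p0=s['tool_pos'];M=Ro.from_rotvec(s['tcp_rot']).as_matrix()
    else: p0=np.array(frm[0]);M=Rt(*frm[1:])
    rv=Ro.from_matrix(M.T@Rt(close,tilt)).as_rotvec(degrees=True)
    n=max(1,int(np.ceil(np.abs(rv).max()/29.9))); d=(np.array(p)-p0)/n
    for i in range(n):
        Mi=M@Ro.from_rotvec(rv*i/n,degrees=True).as_matrix()
        print('call',i+1,'xyz',(Mi.T@d/.5).round(4),'a',(rv/n/30).round(4),'rows',round(max(np.linalg.norm(d)/.05,np.linalg.norm(rv)/n/8.59),1))
E
python3 - <<'E'
from h import *
plan([.44,.335,.16],107)
E
```

```text
call 1 xyz [-0.3487 -0.2451  0.0336] a [-1.700e-03 -5.000e-04 -5.104e-01] rows 4.3
call 2 xyz [-0.2716 -0.3285  0.0334] a [-1.700e-03 -5.000e-04 -5.104e-01] rows 4.3
```

Emit:
{"api": "step_arm", "payload": {
  "series": [
    {"x": -0.349, "y": -0.245, "z": 0.034, "az": -0.51, "grip": -1},
    {"x": -0.349, "y": -0.245, "z": 0.034, "az": -0.51, "grip": -1},
    {"x": -0.349, "y": -0.245, "z": 0.034, "az": -0.51, "grip": -1},
    {"x": -0.349, "y": -0.245, "z": 0.034, "az": -0.51, "grip": -1},
    {"x": -0.349, "y": -0.245, "z": 0.034, "az": -0.51, "grip": -1}
  ]
}}

```text
validation failed for argument at $.se...
```

Emit:
{"api": "step_arm", "payload": {
  "series": [
    {"x": -0.272, "y": -0.328, "z": 0.033, "az": -0.51},
    {"x": -0.272, "y": -0.328, "z": 0.033, "az": -0.51},
    {"x": -0.272, "y": -0.328, "z": 0.033, "az": -0.51},
    {"x": -0.272, "y": -0.328, "z": 0.033, "az": -0.51},
    {"x": -0.272, "y": -0.328, "z": 0.033, "az": -0.51},
    {"x": -0.272, "y": -0.328, "z": 0.033, "az": -0.51},
    {"x": -0.272, "y": -0.328, "z": 0.033, "az": -0.51}
  ]
}}

```text
validation failed for argument at $.se...
```

```bash
python3 - <<'E'
from h import *
import pickle
s=bot.read_state();print(s['time'],s['tool_pos'],s['q'].round(2));print(Ro.from_rotvec(s['tcp_rot']).as_matrix().round(3).tolist())
c=imaging.read_camera('wrist');save(c,'w1');pickle.dump(c,open('w1.pkl','wb'))
E
```

```text
0.15 [0.15883101 0.65537706 0.19313406] [ 1.3   0.26  1.61 -0.    1.27 -0.04]
[[-0.972, 0.236, -0.0], [0.236, 0.972, -0.002], [0.0, -0.002, -1.0]]
```

View pics/w1.png

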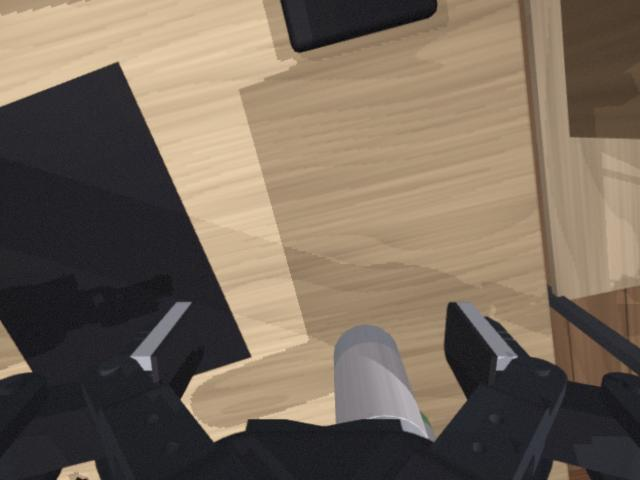

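The wrist view shows the tool still at its start (fingers at about (160,335) and (480,335), spray can at (370,370)); the move was refused, so I'll send it with every field.

Emit:
{"api": "step_arm", "payload": {
  "series": [
    {"x": -0.349, "y": -0.245, "z": 0.034, "ax": 0, "ay": 0, "az": -0.51, "grip": -1},
    {"x": -0.349, "y": -0.245, "z": 0.034, "ax": 0, "ay": 0, "az": -0.51, "grip": -1},
    {"x": -0.349, "y": -0.245, "z": 0.034, "ax": 0, "ay": 0, "az": -0.51, "grip": -1},
    {"x": -0.349, "y": -0.245, "z": 0.034, "ax": 0, "ay": 0, "az": -0.51, "grip": -1},
    {"x": -0.349, "y": -0.245, "z": 0.034, "ax": 0, "ay": 0, "az": -0.51, "grip": -1}
  ]
}}

```text
time: 0.7
tool_pos: [0.3019, 0.4919, 0.1764]
tcp_rot: [-0.041, 3.141, -0.004]
wrist_force: [-0.7, 0.4, 0.8]
width: 1.002
grip_force: 0.0
```

Emit:
{"api": "step_arm", "payload": {
  "series": [
    {"x": -0.272, "y": -0.328, "z": 0.033, "ax": 0, "ay": 0, "az": -0.51, "grip": -1},
    {"x": -0.272, "y": -0.328, "z": 0.033, "ax": 0, "ay": 0, "az": -0.51, "grip": -1},
    {"x": -0.272, "y": -0.328, "z": 0.033, "ax": 0, "ay": 0, "az": -0.51, "grip": -1},
    {"x": -0.272, "y": -0.328, "z": 0.033, "ax": 0, "ay": 0, "az": -0.51, "grip": -1},
    {"x": -0.272, "y": -0.328, "z": 0.033, "ax": 0, "ay": 0, "az": -0.51, "grip": -1},
    {"x": -0.272, "y": -0.328, "z": 0.033, "ax": 0, "ay": 0, "az": -0.51, "grip": -1}
  ]
}}

```text
time: 1.3
tool_pos: [0.4418, 0.3342, 0.1604]
tcp_rot: [0.458, -3.108, 0.001]
wrist_force: [-0.0, 0.5, -0.3]
width: 0.999
grip_force: 0.0
```

```bash
python3 - <<'E'
from h import *
import pickle
s=bot.read_state();print(s['time'],s['tool_pos'],s['q'].round(2));print(Ro.from_rotvec(s['tcp_rot']).as_matrix().round(3).tolist())
c=imaging.read_camera('wrist');save(c,'w1');pickle.dump(c,open('w1.pkl','wb'))
E
```

```text
1.3 [0.44183647 0.3341731  0.16038362] [ 0.6   0.06  1.9  -0.    1.18 -1.26]
[[-0.958, -0.288, -0.0], [-0.288, 0.958, -0.0], [0.0, -0.0, -1.0]]
```

View pics/w1.png

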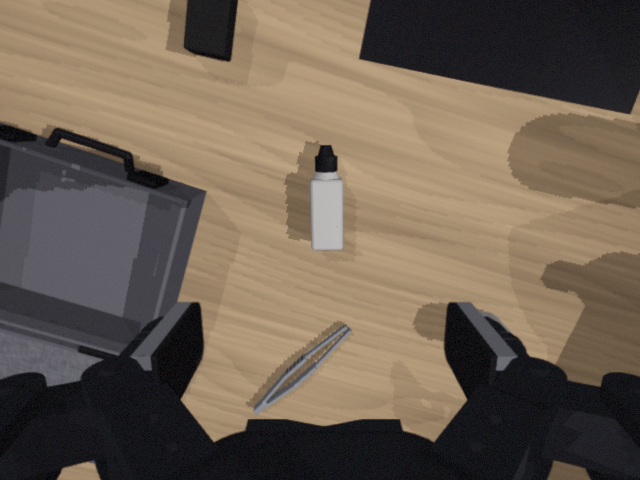

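The bottle lies at body (311–343, 178–249) with its cap up at (326,146). The case's near rim corner is at (205,192), and the tweezers run from (256,409) to (349,327).

```bash
cat >> h.py <<'E'
def blob(c,m,box,z):
    x0,y0,x1,y1=box;k=np.zeros(m.shape,np.uint8);k[y0:y1,x0:x1]=m[y0:y1,x0:x1]
    k=cv2.morphologyEx(k,cv2.MORPH_OPEN,np.ones((3,3),np.uint8))
    cs=max(cv2.findContours(k,0,2)[0],key=cv2.contourArea)
    P=onz(c,cs.reshape(-1,2)+0.,z)[:,:2]
    r=cv2.minAreaRect((P*1000).astype(np.float32)); print('c',np.round(r[0],1),'size',np.round(r[1],1),'ang',round(r[2],1),'px',cv2.boundingRect(cs)); return P
E
python3 - <<'E'
from h import *
import pickle
c=pickle.load(open('w1.pkl','rb'));h=cv2.cvtColor(c['img'],cv2.COLOR_RGB2HSV)
m=(h[...,1]<45)&(h[...,2]>130)
blob(c,m,(295,165,360,260),.026)
print('cap tip',onz(c,[[326,146]],.013)*1000)
print('case corner rim',onz(c,[[205,192],[40,137]],.05)*1000)
g=h[130:360,130:215,2]; print(c['img'][230:300:30,130:215:5].sum(2))
E
```

```text
c [437.1 335.3] size [61.9 25.1] ang 16.8 px (311, 172, 32, 78)
cap tip [[389.44266448 320.40771771  13.        ]]
case corner rim [[444.15476391 245.78476048  50.        ]
 [439.75574589 129.87966239  50.        ]]
[[293 304 300 217 211 209 212 219 216 257 243 206 199 242 393 399 402]
 [298 214 206 218 208 216 211 206 298 205 205 204 397 412 421 406 403]
 [208 211 213 210 207 213 268 215 212 203 315 371 382 382 383 380 390]]
```

Emit:
{"api": "step_arm", "payload": {
  "series": [
    {"x": 0.009, "y": 0.005, "z": 0.1, "ax": 0, "ay": 0, "az": 0, "grip": -0.3},
    {"x": 0.009, "y": 0.005, "z": 0.2, "ax": 0, "ay": 0, "az": 0, "grip": -0.3},
    {"x": 0.009, "y": 0.005, "z": 0.27, "ax": 0, "ay": 0, "az": 0, "grip": -0.3},
    {"x": 0.009, "y": 0.005, "z": 0.312, "ax": 0, "ay": 0, "az": 0, "grip": -0.3},
    {"x": 0.009, "y": 0.005, "z": 0.312, "ax": 0, "ay": 0, "az": 0, "grip": -0.3},
    {"x": 0.009, "y": 0.005, "z": 0.312, "ax": 0, "ay": 0, "az": 0, "grip": 1},
    {"x": 0.009, "y": 0.005, "z": 0.312, "ax": 0, "ay": 0, "az": 0, "grip": 1},
    {"x": 0.009, "y": 0.005, "z": 0.312, "ax": 0, "ay": 0, "az": 0, "grip": 1},
    {"x": 0.009, "y": 0.005, "z": 0.312, "ax": 0, "ay": 0, "az": 0, "grip": 1},
    {"x": 0.009, "y": 0.005, "z": 0.312, "ax": 0, "ay": 0, "az": 0, "grip": 1}
  ],
  "force": 30
}}

```text
time: 2.35
tool_pos: [0.4361, 0.3374, 0.0057]
tcp_rot: [-0.463, 3.106, 0.001]
wrist_force: [-0.1, 0.1, 0.0]
width: -0.002
grip_force: 0.0
```

```bash
python3 - <<'E'
from h import *
import pickle
c=pickle.load(open('top0.pkl','rb'));h=cv2.cvtColor(c['img'],cv2.COLOR_RGB2HSV)
# case outline in the top view, at lid/rim
im=cv2.resize(c['img'][160:275,230:310],None,fx=7,fy=5.2,interpolation=2)
im=cv2.resize(c['img'][195:275,230:330],None,fx=7.5,fy=7.5,interpolation=cv2.INTER_CUBIC)
cv2.imwrite('pics/case.png',im[...,::-1])
E
```

```text
(no output)
```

View pics/case.png

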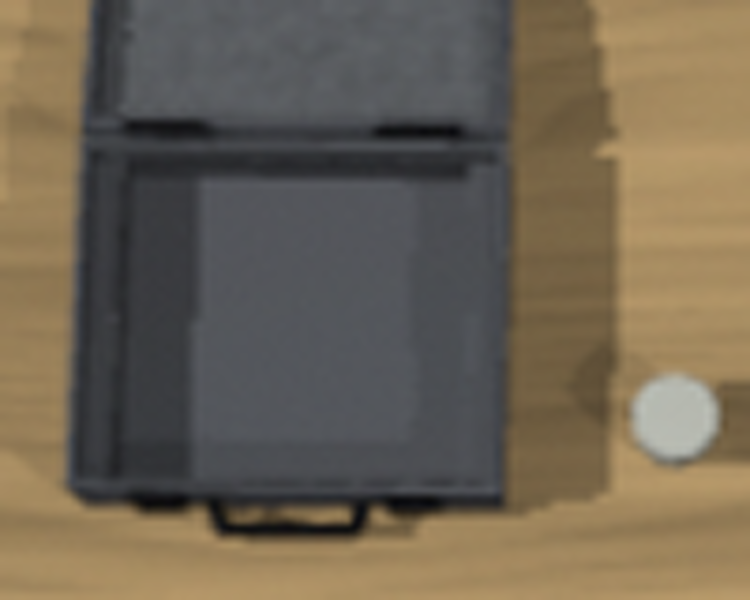

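The closed gripper reads empty (width 0), so I'll look before doing anything else. In the crop, the case rim corners are at about (90,140), (510,145), (72,492) and (505,500), with its inside well visible.

```bash
python3 - <<'E'
from h import *
c=imaging.read_camera('wrist');t=imaging.read_camera('top')
a=c['img'][80:480,120:520]; b=cv2.resize(t['img'][220:310,160:250],(400,400),interpolation=2)
cv2.imwrite('pics/w2.png',np.hstack([a,b])[...,::-1])
print(bot.read_state()['width'],bot.read_state()['tool_pos'],proj(t,[[.437,.335,.02]]))
E
```

```text
-0.002168606786368857 [0.43575846 0.33710164 0.00521493] [[205.75759197 268.22056059]]
```

View pics/w2.png

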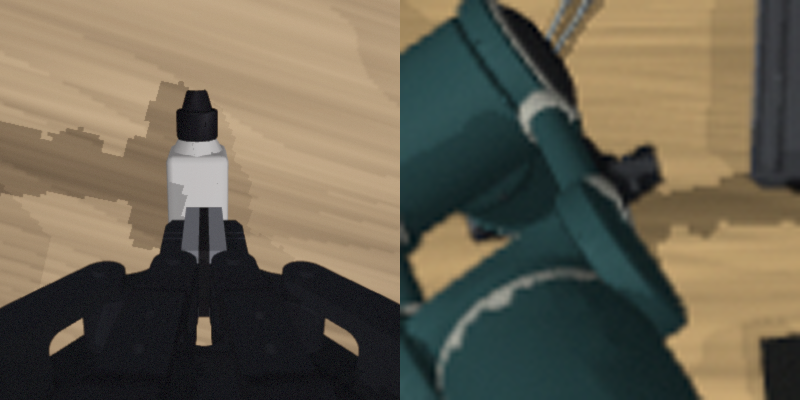

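```bash
python3 - <<'E'
from h import *
c=imaging.read_camera('wrist');s=bot.read_state()
M=Ro.from_rotvec(s['tcp_rot']).as_matrix()
for n,uv,z in(('cap tip',[316,170],.013),('shoulder L',[289,235],.026),('shoulder R',[347,235],.026),('fingertip TCP',None,0)):
    if uv: 
        P=onz(c,[uv],z)[0]; print(n,(P*1000).round(),'tool',((M.T@(P-s['tool_pos']))*1000).round())
    else: print(proj(c,[s['tool_pos'],s['tool_pos']-[0,0,-.019]]), (-np.array(c['R']).T@c['t']-s['tool_pos'])@M)
E
```

```text
cap tip [388. 319.  13.] tool [50. -3. -8.]
shoulder L [415. 316.  26.] tool [ 26. -14. -21.]
shoulder R [408. 339.  26.] tool [ 26.  10. -21.]
[[323.35275666 275.91995431]
 [323.34959895 291.59409297]] [ 6.72040054e-02  4.49816890e-05 -1.79481194e-01]
```

```bash
python3 - <<'E'
from h import *
import pickle
c=imaging.read_camera('wrist');s=bot.read_state();print(s['wrist_force'],s['torque'])
R=np.array(c['R']);o=-R.T@c['t'];M=Ro.from_rotvec(s['tcp_rot']).as_matrix()
def pt(x,y,z): return s['tool_pos']+M@np.array([x,y,z])/1000
for z in (0,-10,-20,-30): print('closed front/back',z,proj(c,[pt(11,0,z),pt(-11,0,z)]).round().tolist(),'open',proj(c,[pt(11,42.5,z),pt(-11,42.5,z)]).round().tolist())
im=c['img']; cv2.imwrite('pics/w3.png',cv2.resize(im[200:350,220:420],(800,600),interpolation=cv2.INTER_CUBIC)[...,::-1])
E
```

```text
[-0.50781008  0.02868487 -0.25869   ] [ 0.02821079 -0.00935787 -0.01336901]
closed front/back 0 [[323.0, 254.0], [323.0, 298.0]] open [[415.0, 254.0], [412.0, 298.0]]
closed front/back -10 [[323.0, 261.0], [323.0, 307.0]] open [[420.0, 261.0], [417.0, 307.0]]
closed front/back -20 [[323.0, 268.0], [323.0, 316.0]] open [[425.0, 268.0], [422.0, 316.0]]
closed front/back -30 [[323.0, 277.0], [323.0, 327.0]] open [[431.0, 277.0], [428.0, 328.0]]
```

View pics/w3.png

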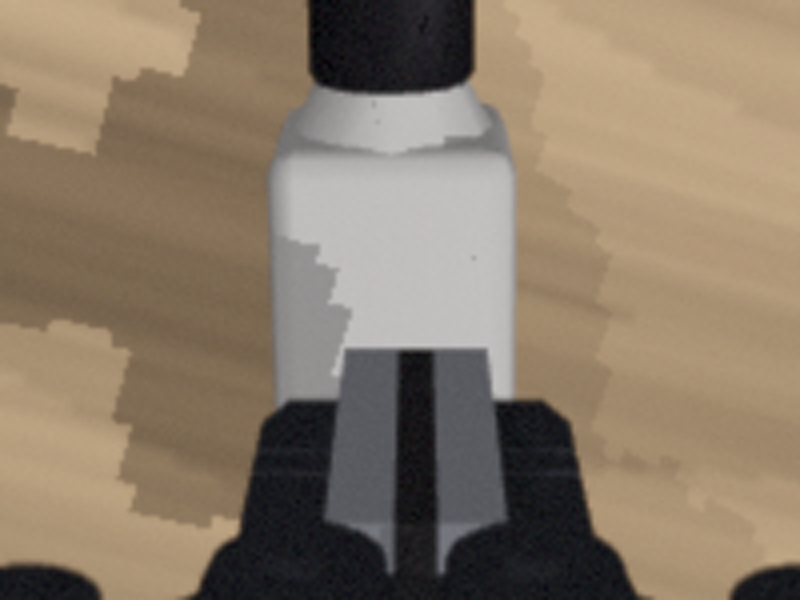

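The crop shows the bottle unmoved, with shut fingertips ending at about crop row 350 on top of the white body. They seem to be above the bottle rather than beside it, so I'll check the tip height from the side camera.

```bash
python3 - <<'E'
from h import *
c=imaging.read_camera('side');s=bot.read_state();p=s['tool_pos']
im=c['img'].copy();u=proj(c,[p,p+[0,0,.026],p+[0,0,.1]]);print(u.round(1))
x,y=u[0].astype(int)
X0,Y0=x-50,y-50; a=cv2.resize(im[Y0:Y0+75,X0:X0+100],(800,600),interpolation=cv2.INTER_CUBIC)
for q in u[:2]: cv2.drawMarker(a,tuple(int(v) for v in (q-[X0,Y0])*8+4),(255,0,0),cv2.MARKER_CROSS,14,1)
cv2.imwrite('pics/s1.png',a[...,::-1])
E
```

```text
[[266.6 193.8]
 [266.4 185.9]
 [265.7 162.8]]
```

View pics/s1.png

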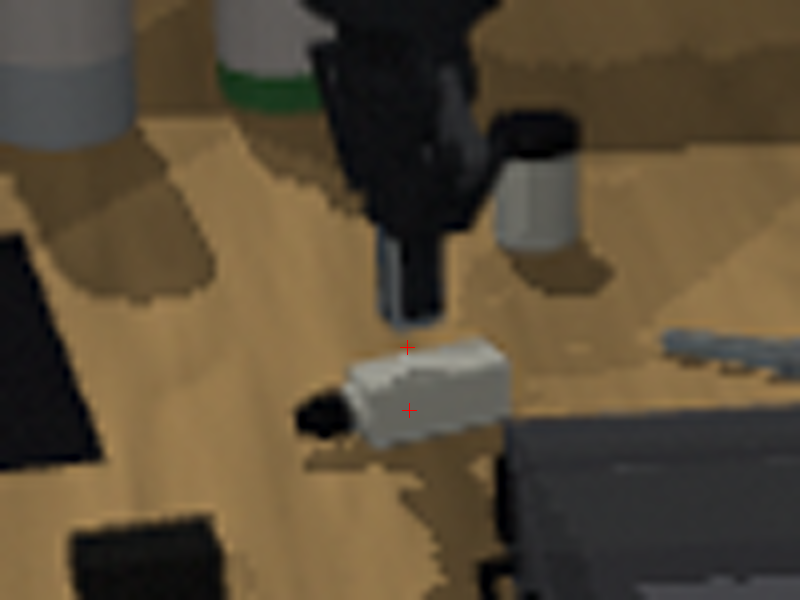

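The side view shows the shut fingertips at crop (410,322), about 35 mm above the reported TCP mark at (408,410). The bottle is untouched. So the reported TCP lies about 36 mm beyond the real tips, and I'll allow for that: open, go down 33 mm more and close.

Emit:
{"api": "step_arm", "payload": {
  "series": [
    {"x": 0, "y": 0, "z": 0, "ax": 0, "ay": 0, "az": 0, "grip": -0.3},
    {"x": 0, "y": 0, "z": 0, "ax": 0, "ay": 0, "az": 0, "grip": -0.3},
    {"x": 0, "y": 0, "z": 0, "ax": 0, "ay": 0, "az": 0, "grip": -0.3},
    {"x": 0, "y": 0, "z": 0, "ax": 0, "ay": 0, "az": 0, "grip": -0.3},
    {"x": 0, "y": 0, "z": 0.03, "ax": 0, "ay": 0, "az": 0, "grip": -0.3},
    {"x": 0, "y": 0, "z": 0.05, "ax": 0, "ay": 0, "az": 0, "grip": -0.3},
    {"x": 0, "y": 0, "z": 0.066, "ax": 0, "ay": 0, "az": 0, "grip": -0.3}
  ]
}}

```text
time: 3.3
tool_pos: [0.4344, 0.3362, -0.0302]
tcp_rot: [0.463, -3.105, 0.002]
wrist_force: [-0.8, 0.5, 1.6]
width: 0.648
grip_force: 0.0
```

Emit:
{"api": "step_arm", "payload": {
  "series": [
    {"x": 0, "y": 0, "z": 0, "ax": 0, "ay": 0, "az": 0, "grip": 1},
    {"x": 0, "y": 0, "z": 0, "ax": 0, "ay": 0, "az": 0, "grip": 1},
    {"x": 0, "y": 0, "z": 0, "ax": 0, "ay": 0, "az": 0, "grip": 1},
    {"x": 0, "y": 0, "z": 0, "ax": 0, "ay": 0, "az": 0, "grip": 1}
  ]
}}

```text
time: 3.7
tool_pos: [0.4359, 0.3373, -0.0279]
tcp_rot: [-0.464, 3.106, 0.001]
wrist_force: [-0.3, -0.2, -0.0]
width: 0.3
grip_force: 31.5
```

```bash
python3 - <<'E'
from h import *
import pickle
c=pickle.load(open('w1.pkl','rb'))
g=c['img'].astype(int).sum(2)
uv=[]
for v in range(205,330,10):
    r=g[v,120:260]; i=np.where(r>345)[0]; uv.append([120+i[0],v])
print(uv)
for z in(0,.05):
    P=onz(c,np.array(uv,float),z)*1000; f=np.polyfit(P[:,0],P[:,1],1); print(z,'y at x=520',np.polyval(f,520).round(1),'slope deg',np.degrees(np.arctan(f[0])).round(2),'corner',onz(c,[[205,192]],z).round(4)*1000)
# front edge (facing robot)
t=pickle.load(open('top0.pkl','rb'))
k=np.array([[90,140],[510,145],[72,492],[505,500]])/7.5+[230,195]-.45
print((onz(t,k,.05)*1000).round(1))
print('bottom right/left edge z0',(onz(t,k,.0)*1000).round(1))
# inner floor/well edges in top gray profile
G=t['img'].astype(int).sum(2)
print(G[235,236:304]); print(G[200:268,270]); 
E
```

```text
[[np.int64(203), 205], [np.int64(201), 215], [np.int64(198), 225], [np.int64(195), 235], [np.int64(193), 245], [np.int64(190), 255], [np.int64(188), 265], [np.int64(185), 275], [np.int64(182), 285], [np.int64(179), 295], [np.int64(201), 305], [np.int64(202), 315], [np.int64(203), 325]]
0 y at x=520 238.0 slope deg 10.0 corner [[455.7 233.9   0. ]]
0.05 y at x=520 253.0 slope deg 10.0 corner [[444.2 245.8  50. ]]
[[595.  224.5  50. ]
 [589.   58.4  50. ]
 [454.6 231.   50. ]
 [447.5  62.7  50. ]]
bottom right/left edge z0 [[607.1 232.    0. ]
 [600.9  60.    0. ]
 [461.8 238.7   0. ]
 [454.4  64.5   0. ]]
[346 348 346 307 205 140 164 183 175 147 132 169 180 180 178 180 182 182
 179 177 219 261 261 259 262 259 261 264 261 264 260 262 261 259 265 259
 261 264 261 260 260 265 263 266 262 264 260 264 250 237 236 237 236 236
 239 238 237 239 236 227 223 212 242 284 287 290 292 293]
[280 280 267 269 270 270 270 273 273 267 251 231 179 184 219 161 140 134
 171 261 261 261 262 261 262 260 261 258 262 259 261 260 261 259 262 265
 260 262 263 263 263 263 260 264 263 263 262 263 263 265 264 258 262 257
 235 237 237 236 224 203 208 128 210 310 218  56 175 331]
```

Emit:
{"api": "step_arm", "payload": {
  "series": [
    {"x": 0, "y": 0, "z": -0.04, "ax": 0, "ay": 0, "az": 0, "grip": 1},
    {"x": 0, "y": 0, "z": -0.11, "ax": 0, "ay": 0, "az": 0, "grip": 1},
    {"x": 0, "y": 0, "z": -0.2, "ax": 0, "ay": 0, "az": 0, "grip": 1},
    {"x": -0.01, "y": -0.06, "z": -0.22, "ax": 0, "ay": 0, "az": 0.1, "grip": 1},
    {"x": -0.03, "y": -0.13, "z": -0.22, "ax": 0, "ay": 0, "az": 0.25, "grip": 1},
    {"x": -0.05, "y": -0.21, "z": -0.22, "ax": 0, "ay": 0, "az": 0.4, "grip": 1},
    {"x": -0.07, "y": -0.29, "z": -0.22, "ax": 0, "ay": 0, "az": 0.55, "grip": 1},
    {"x": -0.091, "y": -0.361, "z": -0.22, "ax": 0, "ay": 0, "az": 0.63, "grip": 1},
    {"x": -0.091, "y": -0.361, "z": -0.22, "ax": 0, "ay": 0, "az": 0.63, "grip": 1},
    {"x": -0.091, "y": -0.361, "z": -0.22, "ax": 0, "ay": 0, "az": 0.63, "grip": 1}
  ]
}}

```text
time: 4.7
tool_pos: [0.532, 0.177, 0.0819]
tcp_rot: [0.056, 3.141, 0.001]
wrist_force: [-0.3, 0.3, -0.1]
width: 0.295
grip_force: 31.5
```

```bash
python3 - <<'E'
from h import *
import pickle
s=bot.read_state();print(s['time'],s['tool_pos'],s['width'],s['grip_force'])
c=imaging.read_camera('wrist');pickle.dump(c,open('w4.pkl','wb'))
# project expected case outlines
im=c['img'].copy();a=np.radians(-2.2);E=np.array([[np.cos(a),-np.sin(a)],[np.sin(a),np.cos(a)]])
def poly(hx,hy,z,col):
    P=np.array([[-hx,-hy],[hx,-hy],[hx,hy],[-hx,hy]])@E.T+[.522,.145]
    q=proj(c,np.c_[P,np.full(4,z)]);cv2.polylines(im,[q.round().astype(int).reshape(-1,1,2)],True,col,1)
poly(.070,.085,.05,(255,0,0));poly(.067,.082,.05,(255,255,0));poly(.065,.07,.004,(0,255,0));poly(.065,.070,.036,(0,0,255))
cv2.imwrite('pics/w4.png',im[...,::-1])
E
```

```text
4.7 [0.53201774 0.17700581 0.08194496] 0.29462239882009006 31.544541120529175
```

View pics/w4.png

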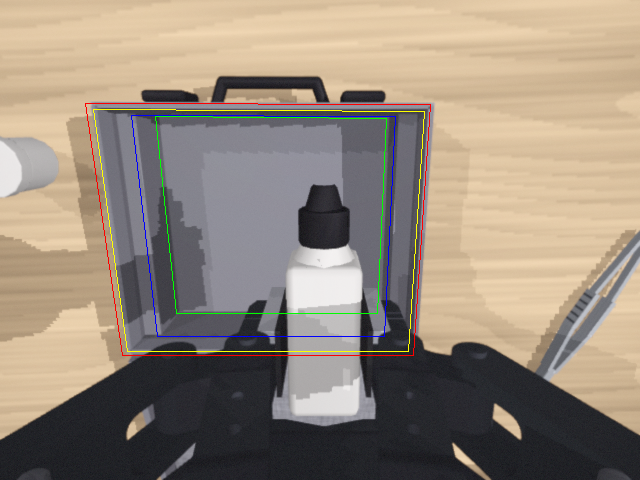

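The case outlines drawn from my estimate match the picture. The bottle hangs level at (325,300), held square, so I'll lower it.

Emit:
{"api": "step_arm", "payload": {
  "series": [
    {"x": 0, "y": 0, "z": 0.07, "ax": 0, "ay": 0, "az": 0, "grip": 1},
    {"x": 0, "y": 0, "z": 0.13, "ax": 0, "ay": 0, "az": 0, "grip": 1},
    {"x": 0, "y": 0, "z": 0.17, "ax": 0, "ay": 0, "az": 0, "grip": 1},
    {"x": 0, "y": 0, "z": 0.192, "ax": 0, "ay": 0, "az": 0, "grip": 1},
    {"x": 0, "y": 0, "z": 0.202, "ax": 0, "ay": 0, "az": 0, "grip": 1},
    {"x": 0, "y": 0, "z": 0.208, "ax": 0, "ay": 0, "az": 0, "grip": 1},
    {"x": 0, "y": 0, "z": 0.21, "ax": 0, "ay": 0, "az": 0, "grip": 1},
    {"x": 0, "y": 0, "z": 0.21, "ax": 0, "ay": 0, "az": 0, "grip": 1}
  ]
}}

```text
time: 5.55
tool_pos: [0.5326, 0.178, -0.0223]
tcp_rot: [0.052, 3.139, 0.001]
wrist_force: [0.2, -0.4, -0.4]
width: 0.293
grip_force: 31.6
```

Emit:
{"api": "step_arm", "payload": {
  "series": [
    {"x": 0, "y": 0, "z": 0.002, "ax": 0, "ay": 0, "az": 0, "grip": 1},
    {"x": 0, "y": 0, "z": 0.002, "ax": 0, "ay": 0, "az": 0, "grip": 1}
  ]
}}

```text
time: 5.75
tool_pos: [0.5322, 0.1777, -0.0237]
tcp_rot: [0.053, 3.14, 0.0]
wrist_force: [0.4, -0.3, -0.5]
width: 0.297
grip_force: 31.6
```

Emit:
{"api": "step_arm", "payload": {
  "series": [
    {"x": 0, "y": 0, "z": 0, "ax": 0, "ay": 0, "az": 0, "grip": 0.25},
    {"x": 0, "y": 0, "z": 0, "ax": 0, "ay": 0, "az": 0, "grip": 0.15},
    {"x": 0, "y": 0, "z": 0, "ax": 0, "ay": 0, "az": 0, "grip": 0.15},
    {"x": 0, "y": 0, "z": 0, "ax": 0, "ay": 0, "az": 0, "grip": 0.15}
  ]
}}

```text
time: 6.15
tool_pos: [0.5317, 0.1776, -0.0243]
tcp_rot: [0.053, 3.141, 0.0]
wrist_force: [0.6, -0.0, -0.2]
width: 0.427
grip_force: 0.0
```

Emit:
{"api": "step_arm", "payload": {
  "series": [
    {"x": 0, "y": 0, "z": -0.06, "ax": 0, "ay": 0, "az": 0, "grip": 0.15},
    {"x": 0, "y": 0, "z": -0.15, "ax": 0, "ay": 0, "az": 0, "grip": 0.15},
    {"x": 0, "y": 0, "z": -0.24, "ax": 0, "ay": 0, "az": 0, "grip": -1},
    {"x": 0, "y": 0, "z": -0.32, "ax": 0, "ay": 0, "az": 0, "grip": -1}
  ]
}}

```text
time: 6.55
tool_pos: [0.5318, 0.1776, 0.1378]
tcp_rot: [0.053, 3.14, 0.0]
wrist_force: [1.0, 0.3, 0.5]
width: 0.75
grip_force: 0.0
```

```bash
python3 - <<'E'
from h import *
import pickle
s=bot.read_state();print(s['time'],s['tool_pos'],s['q'].round(2))
for n in('wrist','side'):
    c=imaging.read_camera(n);pickle.dump(c,open(n+'5.pkl','wb'))
c=pickle.load(open('wrist5.pkl','rb'));h=cv2.cvtColor(c['img'],cv2.COLOR_RGB2HSV)
E=proj(c,[[.522,.145,.01],[.53,.178,.03]]);print(E)
x,y=E[1].astype(int); blob(c,(h[...,1]<45)&(h[...,2]>125),(x-70,max(0,y-90),x+70,y+90),.03)
# standing bottle & figure & jar from top + side rays
t=pickle.load(open('top0.pkl','rb'));sd=pickle.load(open('side0.pkl','rb'))
print(np.r_[onz(t,[[433.5,212],[426.5,156],[490,237]],.0),onz(t,[[433.5,212]],.084)].round(3))
h=cv2.cvtColor(t['img'],cv2.COLOR_RGB2HSV)
print('up white body');P=blob(t,(h[...,1]<60)&(h[...,2]>130),(418,205,442,228),.03)
h=cv2.cvtColor(sd['img'],cv2.COLOR_RGB2HSV)
print('side body');m=(h[...,1]<60)&(h[...,2]>100);blob(sd,m,(368,305,400,345),.03)
print('side bottom corners guess',(onz(sd,[[373.5,336],[386,342],[389,339]],0)*1000).round(),onz(sd,[[383,306]],.084)*1000)
E
```

```text
6.55 [0.53180482 0.17764763 0.13783143] [ 0.28  0.09  1.91  0.    1.14 -1.26]
[[280.86838709 207.18243264]
 [323.96441579 221.67369169]]
c [520.5 157.8] size [ 66.6 109.9] ang 88.1 px (253, 131, 89, 151)
[[ 0.597 -0.359  0.   ]
 [ 0.779 -0.35   0.   ]
 [ 0.515 -0.529  0.   ]
 [ 0.577 -0.338  0.084]]
up white bodyTraceback (most recent call last):
  File "<stdin>", line 13, in <module>
  File "h.py", line 39, in blob
    cs=max(cv2.findContours(k,0,2)[0],key=cv2.contourArea)
ValueError: max() iterable argument is empty
```

Emit:
{"api": "step_arm", "payload": {
  "series": [
    {"x": -0.01, "y": -0.08, "z": -0.1, "ax": 0, "ay": 0, "az": 0.1, "grip": -1},
    {"x": -0.02, "y": -0.18, "z": -0.124, "ax": 0, "ay": 0, "az": 0.2, "grip": -1},
    {"x": -0.092, "y": -0.994, "z": -0.124, "ax": 0, "ay": 0, "az": 0.93, "grip": -1},
    {"x": -0.092, "y": -0.994, "z": -0.124, "ax": 0, "ay": 0, "az": 0.93, "grip": -1},
    {"x": -0.092, "y": -0.994, "z": -0.124, "ax": 0, "ay": 0, "az": 0.93, "grip": -1},
    {"x": -0.092, "y": -0.994, "z": -0.124, "ax": 0, "ay": 0, "az": 0.93, "grip": -1},
    {"x": -0.092, "y": -0.994, "z": -0.124, "ax": 0, "ay": 0, "az": 0.93, "grip": -1},
    {"x": -0.092, "y": -0.994, "z": -0.124, "ax": 0, "ay": 0, "az": 0.93, "grip": -1},
    {"x": -0.092, "y": -0.994, "z": -0.124, "ax": 0, "ay": 0, "az": 0.93, "grip": -1},
    {"x": -0.092, "y": -0.994, "z": -0.124, "ax": 0, "ay": 0, "az": 0.93, "grip": -1},
    {"x": -0.092, "y": -0.994, "z": -0.124, "ax": 0, "ay": 0, "az": 0.93, "grip": -1},
    {"x": -0.092, "y": -0.994, "z": -0.124, "ax": 0, "ay": 0, "az": 0.93, "grip": -1}
  ]
}}

```text
time: 7.85
tool_pos: [0.5603, -0.3235, 0.1965]
tcp_rot: [-0.814, -3.033, 0.0]
wrist_force: [-0.3, 0.4, -1.0]
width: 0.996
grip_force: 0.0
```

```bash
python3 - <<'E'
from h import *
import pickle
s=bot.read_state();print(s['time'],s['tool_pos'],s['q'].round(2));print(Ro.from_rotvec(s['tcp_rot']).as_matrix().round(3).tolist())
c=imaging.read_camera('wrist');pickle.dump(c,open('w6.pkl','wb'));save(c,'w6')
p=proj(c,[[.58,-.337,.0],[.58,-.337,.058],[.58,-.337,.084]]);print(p.round())
h=cv2.cvtColor(c['img'],cv2.COLOR_RGB2HSV);x,y=p[1].astype(int)
m=(h[...,1]<50)&(h[...,2]>120)
b=(max(0,x-70),max(0,y-70),x+70,y+70)
k=m[b[1]:b[3],b[0]:b[2]]
for r in k[::5]: print(''.join('#' if v else '.' for v in r[::2]))
E
```

```text
7.85 [ 0.56026937 -0.32349529  0.19648448] [-0.56  0.21  1.66 -0.    1.27 -1.61]
[[-0.866, 0.501, -0.001], [0.501, 0.866, 0.0], [0.001, -0.0, -1.0]]
[[322. 227.]
 [322. 244.]
 [321. 254.]]
......................................................................
......................................................................
......................................................................
......................................................................
......................................................................
......................................................................
......................................................................
......................................................................
........................................##............................
...............................#....#.#..#............................
..............................##.###.....##...........................
...........................################...........................
...........................#####......#####................
[... 376 characters left out ...]
.............................................................
......................................................................
......................................................................
......................................................................
......................................................................
......................................................................
......................................................................
......................................................................
......................................................................
......................................................................
```

```bash
python3 - <<'E'
from h import *
import pickle
c=pickle.load(open('w6.pkl','rb'));h=cv2.cvtColor(c['img'],cv2.COLOR_RGB2HSV)
S,V=h[...,1],h[...,2]
for y in range(208,272,2):
    print(y,''.join('@' if V[y,x]<45 else ('#' if S[y,x]<50 and V[y,x]>110 else ('+' if S[y,x]<60 else '.')) for x in range(285,365)))
m=(S<60)&(V>60)
P=blob(c,m,(290,205,358,272),.055)
E
```

```text
208 ................................................................................
210 ................................................................................
212 .........................++++...................................................
214 .......................#+########################...............................
216 ......................++##########################..............................
218 ......................++##########################..............................
220 .....................+++##########################+.............................
222 .....................++###########################+.............................
224 .....................++############################.............................
226 ....................+##############################.............................
228 ....................###############################+............................
230 ...................+################################............................
232 ....................################################........................
[... 985 characters left out ...]
.......................................
258 ................................................................................
260 ................................................................................
262 ................................................................................
264 ................................................................................
266 ................................................................................
268 ................................................................................
270 ................................................................................
c [ 572.4 -334.1] size [26.1 35.9] ang 57.5 px (304, 212, 33, 44)
```

```bash
cat >> h.py <<'E'
def tcpG(G,close,tilt,off=.048): return np.array(G)+off*Rt(close,tilt)[:,2]
E
python3 - <<'E'
from h import *
import pickle
c=pickle.load(open('w6.pkl','rb'))
u=np.array([.839,-.545,0])
print('outer top edge->c',onz(c,[[320,254.5]],.056)[0]-.0125*u,'inner base->c',onz(c,[[321,213]],0.001)[0]+.013*u,'cap',onz(c,[[319.5,246]],.07)[0])
B=np.array([.579,-.337,0])
g=B-.008*u+[0,0,.032]
T1=tcpG(g,57,-45);d=Rt(57,-45)[:,2];W0=T1-.1*d
print('W0',W0,'T1',T1);plan(W0,57,-45)
E
```

```text
outer top edge->c [ 0.57707872 -0.33614123  0.056     ] inner base->c [ 0.57806899 -0.33764963  0.001     ] cap [ 0.57755619 -0.33744872  0.07      ]
W0 [ 0.54145046 -0.31261387  0.06876955] T1 [ 0.60075342 -0.35112566 -0.00194113]
call 1 xyz [ 0.0204 -0.002   0.1278] a [ 0.0204 -0.7517  0.0478] rows 2.6
call 2 xyz [ 0.0678 -0.0018  0.1102] a [ 0.0204 -0.7517  0.0478] rows 2.6
```

Emit:
{"api": "step_arm", "payload": {
  "series": [
    {"x": 0.02, "y": -0.002, "z": 0.128, "ax": 0.02, "ay": -0.752, "az": 0.048, "grip": -0.6},
    {"x": 0.02, "y": -0.002, "z": 0.128, "ax": 0.02, "ay": -0.752, "az": 0.048, "grip": -0.6},
    {"x": 0.02, "y": -0.002, "z": 0.128, "ax": 0.02, "ay": -0.752, "az": 0.048, "grip": -0.6},
    {"x": 0.02, "y": -0.002, "z": 0.128, "ax": 0.02, "ay": -0.752, "az": 0.048, "grip": -0.6}
  ]
}}

```text
time: 8.3
tool_pos: [0.5434, -0.3089, 0.1251]
tcp_rot: [0.745, 2.671, -0.149]
wrist_force: [-0.8, 0.3, -2.0]
width: 0.8
grip_force: 0.0
```

Emit:
{"api": "step_arm", "payload": {
  "series": [
    {"x": 0.068, "y": -0.002, "z": 0.11, "ax": 0.02, "ay": -0.752, "az": 0.048, "grip": -0.6},
    {"x": 0.068, "y": -0.002, "z": 0.11, "ax": 0.02, "ay": -0.752, "az": 0.048, "grip": -0.6},
    {"x": 0.068, "y": -0.002, "z": 0.11, "ax": 0.02, "ay": -0.752, "az": 0.048, "grip": -0.6},
    {"x": 0.068, "y": -0.002, "z": 0.11, "ax": 0.02, "ay": -0.752, "az": 0.048, "grip": -0.6},
    {"x": 0.068, "y": -0.002, "z": 0.11, "ax": 0.02, "ay": -0.752, "az": 0.048, "grip": -0.6}
  ]
}}

```text
time: 8.8
tool_pos: [0.54, -0.3121, 0.0792]
tcp_rot: [0.672, 2.293, -0.267]
wrist_force: [0.5, -0.6, -0.0]
width: 0.798
grip_force: 0.0
```

```bash
python3 - <<'E'
from h import *
s=bot.read_state();print(s['time'],s['tool_pos'],s['q'].round(2),s['width'])
plan([.600,-.351,-.002],57,-45)
c=imaging.read_camera('wrist');p=proj(c,[[.5776,-.337,.0],[.5776,-.337,.058]]);print(p.round());
h=cv2.cvtColor(c['img'],cv2.COLOR_RGB2HSV);S,V=h[...,1],h[...,2]
for y in range(int(p[1,1])-90,int(p[0,1])+60,6):
    if 0<=y<480: print(y,''.join('@' if V[y,x]<45 else ('#' if S[y,x]<50 and V[y,x]>110 else '.') for x in range(180,460,4)))
E
```

```text
8.8 [ 0.54001551 -0.31209115  0.0792468 ] [-0.56 -0.08  2.44 -0.16  0.   -1.41] 0.7980205766912433
call 1 xyz [ 0.0102 -0.0016  0.2162] a [ 0.0154 -0.0314  0.005 ] rows 2.2
[[322. 198.]
 [322. 277.]]
186 ......................................................................
192 ...............................##########.............................
198 ...............................##########.............................
204 ...............................##########.............................
210 ...............................##########.............................
216 ...............................##########.............................
222 ...............................##########.............................
228 ...............................##########.............................
234 ...............................##########.............................
240 ...............................##########.............................
246 ..............................###########.............................
252 ..............................###########.............................
```

```bash
cat > ik.py <<'E'
import numpy as np
from scipy.optimize import least_squares
D=np.array([[.2646,1.6051,1.2737,.6744,.1931],[.06,1.90,1.18,.554,.1604],[.09,1.91,1.14,.5607,.1378],[.21,1.66,1.27,.6469,.1965],[-.08,2.44,0,.6237,.0792]])
def fk(P,q2,q3,q5):
    h,L1,L2,e,Lt=P; a=q2+q3; b=a+q5
    return L1*np.sin(q2)+L2*np.sin(a)+e*np.cos(a)+Lt*np.sin(b), h+L1*np.cos(q2)+L2*np.cos(a)-e*np.sin(a)+Lt*np.cos(b)
f=lambda P:np.r_[fk(P,*D[:,:3].T)[0]-D[:,3],fk(P,*D[:,:3].T)[1]-D[:,4],(np.array(P)-[.35,.4,.4,0,.25])*.002]
P=least_squares(f,[.35,.4,.4,0,.25]).x
def ik(r,z,tilt):
    """tilt deg: + points inward"""
    b=np.pi+np.radians(tilt)
    g=lambda q:np.array(fk(P,q[0],q[1],b-q[0]-q[1]))-[r,z]
    s=least_squares(g,[0.2,1.8]); q2,q3=s.x; return q2.round(2),q3.round(2),(b-q2-q3).round(2),abs(s.fun).max().round(3)
if __name__=='__main__':
    print(P.round(3),(f(P)[:10]*1000).round(1))
    for t in(-45,-40,-35,-30,-25):
        s,c=np.sin(np.radians(-t)),np.cos(np.radians(t))
        r0=.66; print(t,[ik(r0+k*s,.032-k*c,t) for k in(.048,-.052)])
    for t in (45,50,55,60,65):
        s,c=np.sin(np.radians(t)),np.cos(np.radians(t)); print(t,[ik(r-.048*s,.021-.048*c,t) for r in(.6,.69,.72)])
E
python3 ik.py
```

```text
[ 0.206  0.522  0.558 -0.016  0.371] [-0.7  0.   0.7  0.3 -0.1 -2.1  0.   0.7  1.1  0.3]
-45 [(np.float64(0.21), np.float64(2.34), np.float64(-0.2), np.float64(0.0)), (np.float64(-0.06), np.float64(2.45), np.float64(-0.04), np.float64(0.0))]
-40 [(np.float64(0.21), np.float64(2.3), np.float64(-0.06), np.float64(0.0)), (np.float64(-0.05), np.float64(2.38), np.float64(0.11), np.float64(0.0))]
-35 [(np.float64(0.21), np.float64(2.24), np.float64(0.08), np.float64(0.0)), (np.float64(-0.03), np.float64(2.31), np.float64(0.25), np.float64(0.0))]
-30 [(np.float64(0.22), np.float64(2.19), np.float64(0.21), np.float64(0.0)), (np.float64(-0.0), np.float64(2.24), np.float64(0.38), np.float64(0.0))]
-25 [(np.float64(0.24), np.float64(2.13), np.float64(0.33), np.float64(0.0)), (np.float64(0.04), np.float64(2.16), np.float64(0.51), np.float64(0.0))]
45 [(np.float64(0.8), np.float64(1.42), np.float64(1.71), np.float64(0.0)), (np.float64(0.95), np.float64(1.14), np.float64(1.84), np.float64(0.0)), (np.float64(1.01), np.float64(1.03), np.float64(1.89), np.float64(0.0))]
50 [(np.float64(0.85), np.floa
[... 159 characters left out ...]
float64(1.99), np.float64(0.0))]
55 [(np.float64(0.9), np.float64(1.32), np.float64(1.88), np.float64(0.0)), (np.float64(1.07), np.float64(1.01), np.float64(2.03), np.float64(0.0)), (np.float64(1.13), np.float64(0.88), np.float64(2.09), np.float64(0.0))]
60 [(np.float64(0.96), np.float64(1.27), np.float64(1.97), np.float64(0.0)), (np.float64(1.12), np.float64(0.94), np.float64(2.12), np.float64(0.0)), (np.float64(1.19), np.float64(0.81), np.float64(2.19), np.float64(0.0))]
65 [(np.float64(1.01), np.float64(1.22), np.float64(2.05), np.float64(0.0)), (np.float64(1.18), np.float64(0.88), np.float64(2.21), np.float64(0.0)), (np.float64(1.25), np.float64(0.74), np.float64(2.29), np.float64(0.0))]
```

```bash
python3 - <<'E'
from h import *
u=np.array([.839,-.545,0]);B=np.array([.5776,-.337,0])
g=B-.008*u+[0,0,.036];T1=tcpG(g,57,-32);W0=T1-.1*Rt(57,-32)[:,2]
print(T1,W0);plan(W0,57,-32);print('then');plan(T1,57,-32,frm=(W0,57,-32))
E
```

```text
[ 0.59222053 -0.34649351 -0.00470631] [ 0.54777776 -0.31763203  0.0800985 ]
call 1 xyz [-0.0073 -0.0008  0.0119] a [0.0148 0.4103 0.0065] rows 1.4
then
call 1 xyz [-0.   0.   0.2] a [0. 0. 0.] rows 2.0
```

Emit:
{"api": "step_arm", "payload": {
  "series": [
    {"x": -0.007, "y": -0.001, "z": 0.012, "ax": 0.015, "ay": 0.41, "az": 0.006, "grip": -0.6},
    {"x": -0.007, "y": -0.001, "z": 0.012, "ax": 0.015, "ay": 0.41, "az": 0.006, "grip": -0.6},
    {"x": -0.007, "y": -0.001, "z": 0.012, "ax": 0.015, "ay": 0.41, "az": 0.006, "grip": -0.6},
    {"x": -0.007, "y": -0.001, "z": 0.012, "ax": 0.015, "ay": 0.41, "az": 0.006, "grip": -0.6}
  ]
}}

```text
time: 9.25
tool_pos: [0.5482, -0.3187, 0.0805]
tcp_rot: [0.738, 2.488, -0.213]
wrist_force: [-0.4, 0.1, -0.6]
width: 0.797
grip_force: 0.0
```

```bash
python3 - <<'E'
from h import *
s=bot.read_state();print(s['time'],s['tool_pos'],s['q'].round(2))
plan([.5922,-.3465,-.0047],57,-32)
E
```

```text
9.25 [ 0.54820425 -0.31868304  0.08052345] [-0.56 -0.02  2.27 -0.03  0.33 -1.53]
call 1 xyz [0.0026 0.0014 0.1997] a [-0.001   0.0051 -0.0006] rows 2.0
```

Emit:
{"api": "step_arm", "payload": {
  "series": [
    {"x": 0.001, "y": 0.001, "z": 0.06, "ax": 0, "ay": 0, "az": 0, "grip": -0.6},
    {"x": 0.001, "y": 0.001, "z": 0.12, "ax": 0, "ay": 0, "az": 0, "grip": -0.6},
    {"x": 0.001, "y": 0.001, "z": 0.17, "ax": 0, "ay": 0, "az": 0, "grip": -0.6},
    {"x": 0.001, "y": 0.001, "z": 0.2, "ax": 0, "ay": 0, "az": 0, "grip": -0.6},
    {"x": 0.001, "y": 0.001, "z": 0.2, "ax": 0, "ay": 0, "az": 0, "grip": -0.6},
    {"x": 0.001, "y": 0.001, "z": 0.2, "ax": 0, "ay": 0, "az": 0, "grip": 0.2},
    {"x": 0.001, "y": 0.001, "z": 0.2, "ax": 0, "ay": 0, "az": 0, "grip": 0.3},
    {"x": 0.001, "y": 0.001, "z": 0.2, "ax": 0, "ay": 0, "az": 0, "grip": 0.4},
    {"x": 0.001, "y": 0.001, "z": 0.2, "ax": 0, "ay": 0, "az": 0, "grip": 1},
    {"x": 0.001, "y": 0.001, "z": 0.2, "ax": 0, "ay": 0, "az": 0, "grip": 1},
    {"x": 0.001, "y": 0.001, "z": 0.2, "ax": 0, "ay": 0, "az": 0, "grip": 1}
  ]
}}

```text
time: 10.35
tool_pos: [0.5899, -0.3457, -0.0061]
tcp_rot: [0.739, 2.491, -0.212]
wrist_force: [-2.8, 3.7, 7.0]
width: 0.295
grip_force: 31.6
```

```bash
python3 - <<'E'
from h import *
s=bot.read_state();p=s['tool_pos'];print(s['time'],p,s['q'].round(2),s['width'],s['grip_force'])
c=imaging.read_camera('wrist');save(c,'w7');h=cv2.cvtColor(c['img'],cv2.COLOR_RGB2HSV);S,V=h[...,1],h[...,2]
for y in range(120,400,8): print(y,''.join('@' if V[y,x]<50 else ('#' if S[y,x]<50 and V[y,x]>110 else '.') for x in range(220,420,3)))
up=p+[0,0,.09];plan(up,57,-32)
u2=np.array([np.sin(np.radians(77)),-np.cos(np.radians(77)),0])
Bz=.036  # G height along axis from base; lying mid is 42 from base, so G is 6 mm behind mid
G=np.array([.66,-.15,.11]);print('W3');W3=tcpG(G,77,58);plan(W3,77,58,frm=(up,57,-32));print(W3,Rt(77,58).T@np.array([0,0,-.089])/.5)
E
```

```text
10.35 [ 0.58987323 -0.34572475 -0.00605688] [-0.56  0.22  2.21 -0.06  0.15 -1.5 ] 0.2954982033669753 31.590219140052795
120 ...................................................................
128 ...................................................................
136 ...................................................................
144 ...................................................................
152 ...................................................................
160 ...................................................................
168 ...................................................................
176 ...................................................................
184 ...................................................................
192 ...................................................................
200 ...................................................................
208 ...................................................................
216 ...................................................................
224 ........................................
[... 1211 characters left out ...]
####################.@@@@@@@@@@@@@@@@@@@
368 @@@@@@@@@@@@@@@@@@@@@@##########################@@@@@@@@@@@@@@@@@@@
376 @@@@@@@@@@@@@@@@@@@@@@##########################@@@@@@@@@@@@@@@@@@@
384 @@@@@@@@@@@@@@@@@@@@@.##########################.@@@@@@@@@@@@@@@@@@
392 @@@@@@@@@@@@@@@@@@.@@.##########################.@@.@@@@@@@@@@@@@@@
call 1 xyz [-0.0953 -0.     -0.1527] a [-0.0017 -0.0011 -0.0013] rows 1.8
W3
call 1 xyz [ 0.0484  0.1256 -0.0307] a [ 0.0555  0.9889 -0.2403] rows 3.6
call 2 xyz [ 0.0428  0.1309 -0.0104] a [ 0.0555  0.9889 -0.2403] rows 3.6
call 3 xyz [0.0273 0.1353 0.0043] a [ 0.0555  0.9889 -0.2403] rows 3.6
[ 0.62033699 -0.14084307  0.08456388] [-0.15095256  0.          0.09432563]
```

Emit:
{"api": "step_arm", "payload": {
  "series": [
    {"x": -0.03, "y": 0, "z": -0.05, "ax": 0, "ay": 0, "az": 0, "grip": 1},
    {"x": -0.065, "y": 0, "z": -0.1, "ax": 0, "ay": 0, "az": 0, "grip": 1},
    {"x": -0.095, "y": 0, "z": -0.153, "ax": 0, "ay": 0, "az": 0, "grip": 1},
    {"x": -0.095, "y": 0, "z": -0.153, "ax": 0, "ay": 0, "az": 0, "grip": 1}
  ]
}}

```text
time: 10.8
tool_pos: [0.5932, -0.3478, 0.0899]
tcp_rot: [0.737, 2.482, -0.215]
wrist_force: [-0.3, -0.2, 0.8]
width: 0.293
grip_force: 30.6
```

Emit:
{"api": "step_arm", "payload": {
  "series": [
    {"x": 0.012, "y": 0.031, "z": -0.008, "ax": 0.014, "ay": 0.247, "az": -0.06, "grip": 1},
    {"x": 0.024, "y": 0.063, "z": -0.015, "ax": 0.028, "ay": 0.495, "az": -0.12, "grip": 1},
    {"x": 0.036, "y": 0.094, "z": -0.023, "ax": 0.042, "ay": 0.742, "az": -0.18, "grip": 1},
    {"x": 0.048, "y": 0.126, "z": -0.031, "ax": 0.055, "ay": 0.989, "az": -0.24, "grip": 1},
    {"x": 0.048, "y": 0.126, "z": -0.031, "ax": 0.055, "ay": 0.989, "az": -0.24, "grip": 1}
  ]
}}

```text
time: 11.3
tool_pos: [0.6033, -0.2765, 0.0823]
tcp_rot: [0.717, 3.039, -0.108]
wrist_force: [0.1, 0.1, -1.0]
width: 0.295
grip_force: 30.6
```

Emit:
{"api": "step_arm", "payload": {
  "series": [
    {"x": 0.011, "y": 0.033, "z": -0.003, "ax": 0.014, "ay": 0.247, "az": -0.06, "grip": 1},
    {"x": 0.021, "y": 0.065, "z": -0.005, "ax": 0.028, "ay": 0.495, "az": -0.12, "grip": 1},
    {"x": 0.032, "y": 0.098, "z": -0.008, "ax": 0.042, "ay": 0.742, "az": -0.18, "grip": 1},
    {"x": 0.043, "y": 0.131, "z": -0.01, "ax": 0.055, "ay": 0.989, "az": -0.24, "grip": 1},
    {"x": 0.043, "y": 0.131, "z": -0.01, "ax": 0.055, "ay": 0.989, "az": -0.24, "grip": 1}
  ]
}}

```text
time: 11.8
tool_pos: [0.6092, -0.2065, 0.0752]
tcp_rot: [-0.462, -2.594, -0.032]
wrist_force: [-1.3, 0.1, -1.7]
width: 0.299
grip_force: 30.7
```

Emit:
{"api": "step_arm", "payload": {
  "series": [
    {"x": 0.007, "y": 0.034, "z": 0.001, "ax": 0.014, "ay": 0.247, "az": -0.06, "grip": 1},
    {"x": 0.014, "y": 0.068, "z": 0.002, "ax": 0.028, "ay": 0.495, "az": -0.12, "grip": 1},
    {"x": 0.02, "y": 0.101, "z": 0.003, "ax": 0.042, "ay": 0.742, "az": -0.18, "grip": 1},
    {"x": 0.027, "y": 0.135, "z": 0.004, "ax": 0.055, "ay": 0.989, "az": -0.24, "grip": 1},
    {"x": 0.027, "y": 0.135, "z": 0.004, "ax": 0.055, "ay": 0.989, "az": -0.24, "grip": 1},
    {"x": 0.027, "y": 0.135, "z": 0.004, "ax": 0.055, "ay": 0.989, "az": -0.24, "grip": 1}
  ]
}}

```text
time: 12.4
tool_pos: [0.6188, -0.1407, 0.0801]
tcp_rot: [-0.243, -2.113, -0.135]
wrist_force: [-0.0, -0.4, -0.3]
width: 0.3
grip_force: 30.7
```

```bash
python3 - <<'E'
from h import *
s=bot.read_state();p=s['tool_pos'];print(s['time'],p,s['q'].round(2),s['width'],s['grip_force'])
M=Ro.from_rotvec(s['tcp_rot']).as_matrix();print(M.round(3).tolist(),'tilt',np.degrees(np.arccos(-M[2,2])))
c=imaging.read_camera('side');G=p-.048*M[:,2];print(G);q=proj(c,[G])[0];print(q)
x,y=q.astype(int);a=c['img'][y-45:y+45,x-60:x+60];cv2.imwrite('pics/s8.png',cv2.resize(a,(800,600),interpolation=cv2.INTER_CUBIC)[...,::-1])
h=cv2.cvtColor(c['img'],cv2.COLOR_RGB2HSV);S,V=h[...,1],h[...,2]
for v in range(y-24,y+30,2): print(v,''.join('@' if V[v,w]<50 else ('#' if S[v,w]<50 and V[v,w]>110 else '.') for w in range(x-45,x+45)))
plan(tcpG([.66,-.15,.024],77,58),77,58)
E
```

```text
12.4 [ 0.61876894 -0.14073418  0.08013526] [-0.25  1.05  0.93 -0.02  2.18 -1.6 ] 0.2996052840121887 30.66509485244751
[[-0.511, 0.227, -0.829], [0.119, 0.974, 0.193], [0.851, -0.0, -0.525]] tilt 58.32851702066775
[ 0.65855883 -0.14998667  0.10533757]
[393.07552258 240.87963358]
216 ................................................................@@@@@@@@@@@@@@@@@@@@@@@@@@
218 .............................................................@@@@@@@@@@@@@@@@@@@@@@@@@@@@@
220 ...........................................................@@@@@@@@@@@@@@@@@@@@@@@@@@@@@@@
222 ......................................@..................@@@@..@@@@@@@@@@@@@@@@@@@@@@@@@@@
224 .........................................................@@@@@@@@@@@@@@@@@@@@@@@@@@@@@@@@@
226 ........................................................@@@@@@@@@@@@@@@@@@@@@@@@@@@@@@@@@@
228 .......................................................@@@@@@@@@@@@@@@@@@@@@@@@@@@@@@@@@@@
230 ...................................................#..@@@@@@@@@@@@@@@@@@@@@@@@@@@@@@@@@@@@
232 ..............................................###.@@@@@@@
[... 1117 characters left out ...]
........................................................
258 ..........................................................................................
260 ..........................................................................................
262 ..........................................................................................
264 ..........................................................................................
266 #.........................................................................................
268 ##........................................................................................
call 1 xyz [-0.1446  0.0015  0.0892] a [ 0.0036 -0.0019 -0.0027] rows 1.7
```

Emit:
{"api": "step_arm", "payload": {
  "series": [
    {"x": -0.06, "y": 0, "z": 0.037, "ax": 0, "ay": 0, "az": 0, "grip": 1},
    {"x": -0.1, "y": 0, "z": 0.063, "ax": 0, "ay": 0, "az": 0, "grip": 1},
    {"x": -0.119, "y": 0, "z": 0.074, "ax": 0, "ay": 0, "az": 0, "grip": 1},
    {"x": -0.127, "y": 0, "z": 0.08, "ax": 0, "ay": 0, "az": 0, "grip": 1},
    {"x": -0.127, "y": 0, "z": 0.08, "ax": 0, "ay": 0, "az": 0, "grip": 1},
    {"x": -0.127, "y": 0, "z": 0.08, "ax": 0, "ay": 0, "az": 0, "grip": 1}
  ]
}}

```text
time: 13.05
tool_pos: [0.6205, -0.1407, 0.0098]
tcp_rot: [-0.243, -2.118, -0.136]
wrist_force: [1.0, 0.1, -0.3]
width: 0.299
grip_force: 30.7
```

```bash
python3 - <<'E'
from h import *
for i in range(2):
    s=bot.read_state();p=s['tool_pos'];M=Ro.from_rotvec(s['tcp_rot']).as_matrix();print(s['time'],p,'G',p-.048*M[:,2],s['wrist_force'].round(1))
c=imaging.read_camera('side');q=proj(c,[p-.048*M[:,2]])[0];x,y=q.astype(int)
h=cv2.cvtColor(c['img'],cv2.COLOR_RGB2HSV);S,V=h[...,1],h[...,2]
for v in range(y-12,y+24): print(v,''.join('@' if V[v,w]<50 else ('#' if S[v,w]<50 and V[v,w]>110 else ('-' if V[v,w]<130 else '.')) for w in range(x-30,x+50)))
E
```

```text
13.05 [ 0.62048123 -0.14073586  0.00976774] G [ 0.66014091 -0.14998941  0.03517406] [ 1.   0.1 -0.3]
13.05 [ 0.62048123 -0.14073586  0.00976774] G [ 0.66014091 -0.14998941  0.03517406] [ 1.   0.1 -0.3]
255 .......................................-@@@@@@@@@@--@@@@@@@@@@@@@@@@@@@@@@@@@@@@
256 .....................................##-@@@@@@@@@@@@@@@@@@@@@@@@@@@@@@@@@@@@@@@@
257 ...................................###-@@@@@@@@@@@@@@@@@@@@@@@@@@@@@@@@@@@@@@@@@
258 ...............................--##-@@@@@@@@@@@@@@@@@@@@@@@@@@@@@@@@@@@@@@@@@@@@
259 .............................--##--@@@@@@@@@@@@@@@@@@@@@@@@@@@@@@@@@@@@@@@@@@@@@
260 .............................##--@@@@@@@@@@@@@@@@@@@@@@@-@@@@@@@@@@@@@@@-@@@@@--
261 ...........................##-@@@@@@@@@@@@@@@@@@@@@@@@@@--@@@@@@-@@-----@@@@@--.
262 ..........................--@@@@@@@@@@@@@@@@@@@@@@@@-@@@@.-@@@@--@@@@---@@@@-...
263 .........................-@@@@@@@@@@@@@@-@@@@@@@@@-..-@@@-@@@@@@@@@@@@--@@--....
264 .........................-@@@@@@@@@@@@-##-@@@@@@-----@@@@@@@@@@@@@@@@@@@@-......
265 .................################----###--@@
[... 1461 characters left out ...]
----------------....
283 ..................----------------------------.-.--------------------------.....
284 #..................--------------------------------------------------------.....
285 #.................----------------------------------------------------------....
286 ##.................---------------------------------------------------------....
287 ###.................----------------------------------------------------------..
288 ####................-----------------------------------------------------------.
289 ####................------------------------------------------------------------
290 #####................---------------------------.-------------------------------
```

Emit:
{"api": "step_arm", "payload": {
  "series": [
    {"x": -0.008, "y": 0, "z": 0.005, "ax": 0, "ay": 0, "az": 0, "grip": 1},
    {"x": -0.0145, "y": 0, "z": 0.009, "ax": 0, "ay": 0, "az": 0, "grip": 1},
    {"x": -0.0145, "y": 0, "z": 0.009, "ax": 0, "ay": 0, "az": 0, "grip": 1}
  ]
}}

```text
time: 13.4
tool_pos: [0.6197, -0.1403, -0.0008]
tcp_rot: [-0.242, -2.115, -0.136]
wrist_force: [0.9, 0.7, -0.6]
width: 0.299
grip_force: 30.7
```

Emit:
{"api": "step_arm", "payload": {
  "series": [
    {"x": -0.0025, "y": 0, "z": 0.0016, "ax": 0, "ay": 0, "az": 0, "grip": 1},
    {"x": -0.0025, "y": 0, "z": 0.0016, "ax": 0, "ay": 0, "az": 0, "grip": 1}
  ]
}}

```text
time: 13.6
tool_pos: [0.6199, -0.1404, -0.0012]
tcp_rot: [-0.242, -2.116, -0.136]
wrist_force: [-1.5, 0.1, 1.4]
width: 0.299
grip_force: 30.7
```

Emit:
{"api": "step_arm", "payload": {
  "series": [
    {"x": -0.0015, "y": 0, "z": 0.001, "ax": 0, "ay": 0, "az": 0, "grip": 1},
    {"x": -0.0015, "y": 0, "z": 0.001, "ax": 0, "ay": 0, "az": 0, "grip": 1}
  ]
}}

```text
time: 13.8
tool_pos: [0.6199, -0.1404, -0.0013]
tcp_rot: [-0.242, -2.115, -0.136]
wrist_force: [-1.4, 0.6, 5.3]
width: 0.295
grip_force: 30.9
```

Emit:
{"api": "step_arm", "payload": {
  "series": [
    {"x": -0.0015, "y": 0, "z": 0.001, "ax": 0, "ay": 0, "az": 0, "grip": 1},
    {"x": -0.0015, "y": 0, "z": 0.001, "ax": 0, "ay": 0, "az": 0, "grip": 1}
  ]
}}

```text
time: 14.0
tool_pos: [0.6199, -0.1404, -0.0013]
tcp_rot: [-0.242, -2.115, -0.136]
wrist_force: [-1.3, 1.2, 7.7]
width: 0.295
grip_force: 31.1
```

Emit:
{"api": "step_arm", "payload": {
  "series": [
    {"x": 0, "y": 0, "z": 0, "ax": 0, "ay": 0, "az": 0, "grip": 0.3},
    {"x": 0, "y": 0, "z": 0, "ax": 0, "ay": 0, "az": 0, "grip": 0},
    {"x": 0, "y": 0, "z": 0, "ax": 0, "ay": 0, "az": 0, "grip": -0.3},
    {"x": 0, "y": 0, "z": 0, "ax": 0, "ay": 0, "az": 0, "grip": -0.3},
    {"x": 0, "y": 0, "z": -0.06, "ax": 0, "ay": 0, "az": 0, "grip": -0.3},
    {"x": 0, "y": 0, "z": -0.13, "ax": 0, "ay": 0, "az": 0, "grip": -0.6},
    {"x": 0, "y": 0, "z": -0.2, "ax": 0, "ay": 0, "az": 0, "grip": -1},
    {"x": 0, "y": 0, "z": -0.2, "ax": 0, "ay": 0, "az": 0, "grip": -1}
  ]
}}

```text
time: 14.8
tool_pos: [0.706, -0.1606, 0.0499]
tcp_rot: [-0.243, -2.124, -0.135]
wrist_force: [-0.2, 0.7, 0.3]
width: 1.001
grip_force: 0.0
```

```bash
python3 - <<'E'
from h import *
s=bot.read_state();print(s['time'],s['tool_pos'],s['wrist_force'].round(1))
plan([.658,-.1495,.12],77,0)
E
```

```text
14.8 [ 0.70596953 -0.16064179  0.04987783] [-0.2  0.7  0.3]
call 1 xyz [0.0856 0.     0.0041] a [ 0.0015 -0.9614 -0.0011] rows 3.4
call 2 xyz [ 0.077   0.0001 -0.0377] a [ 0.0015 -0.9614 -0.0011] rows 3.4
```

Emit:
{"api": "step_arm", "payload": {
  "series": [
    {"x": 0.086, "y": 0, "z": 0.004, "ax": 0, "ay": -0.961, "az": 0, "grip": -1},
    {"x": 0.086, "y": 0, "z": 0.004, "ax": 0, "ay": -0.961, "az": 0, "grip": -1},
    {"x": 0.086, "y": 0, "z": 0.004, "ax": 0, "ay": -0.961, "az": 0, "grip": -1},
    {"x": 0.086, "y": 0, "z": 0.004, "ax": 0, "ay": -0.961, "az": 0, "grip": -1},
    {"x": 0.086, "y": 0, "z": 0.004, "ax": 0, "ay": -0.961, "az": 0, "grip": -1}
  ]
}}

```text
time: 15.3
tool_pos: [0.6761, -0.1535, 0.0884]
tcp_rot: [-0.3, -2.618, -0.079]
wrist_force: [-0.4, -0.0, 0.3]
width: 1.002
grip_force: 0.0
```

Emit:
{"api": "step_arm", "payload": {
  "series": [
    {"x": 0.077, "y": 0, "z": -0.038, "ax": 0, "ay": -0.961, "az": 0, "grip": -1},
    {"x": 0.077, "y": 0, "z": -0.038, "ax": 0, "ay": -0.961, "az": 0, "grip": -1},
    {"x": 0.077, "y": 0, "z": -0.038, "ax": 0, "ay": -0.961, "az": 0, "grip": -1},
    {"x": 0.077, "y": 0, "z": -0.038, "ax": 0, "ay": -0.961, "az": 0, "grip": -1},
    {"x": 0.077, "y": 0, "z": -0.038, "ax": 0, "ay": -0.961, "az": 0, "grip": -1},
    {"x": 0.077, "y": 0, "z": -0.038, "ax": 0, "ay": -0.961, "az": 0, "grip": -1}
  ]
}}

```text
time: 15.9
tool_pos: [0.6547, -0.1487, 0.1195]
tcp_rot: [-0.357, -3.11, -0.004]
wrist_force: [0.7, 0.2, -0.1]
width: 0.994
grip_force: 0.0
```

```bash
python3 - <<'E'
from h import *
import pickle
s=bot.read_state();print(s['time'],s['tool_pos'],s['q'].round(2));M=Ro.from_rotvec(s['tcp_rot']).as_matrix();print(M.round(3).tolist())
c=imaging.read_camera('wrist');pickle.dump(c,open('w9.pkl','wb'));save(c,'w9')
h=cv2.cvtColor(c['img'],cv2.COLOR_RGB2HSV);S,V=h[...,1],h[...,2];p=proj(c,[[.66,-.15,.026]])[0];x,y=p.astype(int);print(x,y)
m=(S<50)&(V>120);blob(c,m,(x-60,y-90,x+60,min(y+90,300)),.026)
for v in range(y-90,y+100,6): print(v,''.join('@' if V[v,w]<50 else ('#' if m[v,w] else '.') for w in range(x-80,x+80,2)))
E
```

```text
15.9 [ 0.65466707 -0.14865344  0.11954243] [-0.26  0.32  1.68  0.    1.16 -1.6 ]
[[-0.974, 0.227, -0.011], [0.227, 0.974, 0.003], [0.011, 0.001, -1.0]]
323 238
c [ 655.3 -148.5] size [25.2 60.2] ang 76.9 px (306, 188, 37, 85)
148 #####...........................................................................
154 ................................................................................
160 ................................................................................
166 ................................................................................
172 ................................................................................
178 ................................................................................
184 ..................................#########....#................................
190 ................................##################..............................
196 ................................##################..............................
202 ................................##################..............................
208 ....................
[... 1145 characters left out ...]
....................
292 ......................................@@@@@@....................................
298 ................................................................................
304 ................................................................................
310 ................................................................................
316 ................................................................................
322 ................................................................................
328 ................................................................................
334 ................................................................................
```

Emit:
{"api": "step_arm", "payload": {
  "series": [
    {"x": -0.002, "y": 0, "z": 0.09, "ax": 0, "ay": -0.02, "az": 0, "grip": -0.3},
    {"x": -0.002, "y": 0, "z": 0.18, "ax": 0, "ay": -0.02, "az": 0, "grip": -0.3},
    {"x": -0.002, "y": 0, "z": 0.25, "ax": 0, "ay": -0.02, "az": 0, "grip": -0.3},
    {"x": -0.002, "y": 0, "z": 0.296, "ax": 0, "ay": -0.02, "az": 0, "grip": -0.3},
    {"x": -0.002, "y": 0, "z": 0.296, "ax": 0, "ay": -0.02, "az": 0, "grip": -0.3},
    {"x": -0.002, "y": 0, "z": 0.296, "ax": 0, "ay": -0.02, "az": 0, "grip": 0.2},
    {"x": -0.002, "y": 0, "z": 0.296, "ax": 0, "ay": -0.02, "az": 0, "grip": 0.4},
    {"x": -0.002, "y": 0, "z": 0.296, "ax": 0, "ay": -0.02, "az": 0, "grip": 1},
    {"x": -0.002, "y": 0, "z": 0.296, "ax": 0, "ay": -0.02, "az": 0, "grip": 1},
    {"x": -0.002, "y": 0, "z": 0.296, "ax": 0, "ay": -0.02, "az": 0, "grip": 1}
  ]
}}

```text
time: 16.95
tool_pos: [0.6567, -0.1491, -0.0256]
tcp_rot: [0.358, 3.115, 0.0]
wrist_force: [0.5, 0.0, 4.2]
width: 0.293
grip_force: 32.1
```

```bash
python3 - <<'E'
from h import *
s=bot.read_state();p=s['tool_pos'];print(s['time'],p,s['width'],s['grip_force'],s['wrist_force'].round(1))
C=np.array([.522,.145]);a=np.radians(-2.2);ex=np.array([np.cos(a),np.sin(a)]);ey=np.array([-ex[1],ex[0]])
# cap points +x (case): mid is ~? ahead of tcp
u=np.array([.974,-.227]);mid=np.array([.6535,-.148])+.013*u;k=(mid-p[:2])@u;print('mid ahead',k)
T=C-k*ex-.033*ey;print(T)
up=p+[0,0,.12]
plan(up,77,0);plan(np.r_[T,up[2]],87.8,0,frm=(up,77,0))
E
```

```text
16.95 [ 0.65672754 -0.14906115 -0.02562726] 0.29268875295104335 32.1453058719635 [0.5 0.  4.2]
mid ahead 0.009618154837390588
[0.51112214 0.11239354]
call 1 xyz [-1.4e-03  2.0e-04 -2.4e-01] a [ 0.0015  0.0113 -0.0032] rows 2.4
call 1 xyz [0.4014 0.444  0.    ] a [ 0.    0.   -0.36] rows 6.0
```

Emit:
{"api": "step_arm", "payload": {
  "series": [
    {"x": 0, "y": 0, "z": -0.05, "ax": 0, "ay": 0.01, "az": 0, "grip": 1},
    {"x": 0, "y": 0, "z": -0.14, "ax": 0, "ay": 0.01, "az": 0, "grip": 1},
    {"x": 0, "y": 0, "z": -0.24, "ax": 0, "ay": 0.01, "az": 0, "grip": 1},
    {"x": 0.06, "y": 0.067, "z": -0.24, "ax": 0, "ay": 0.01, "az": -0.05, "grip": 1},
    {"x": 0.12, "y": 0.133, "z": -0.24, "ax": 0, "ay": 0.01, "az": -0.11, "grip": 1},
    {"x": 0.18, "y": 0.2, "z": -0.24, "ax": 0, "ay": 0.01, "az": -0.16, "grip": 1},
    {"x": 0.24, "y": 0.266, "z": -0.24, "ax": 0, "ay": 0.01, "az": -0.22, "grip": 1},
    {"x": 0.3, "y": 0.333, "z": -0.24, "ax": 0, "ay": 0.01, "az": -0.27, "grip": 1},
    {"x": 0.36, "y": 0.4, "z": -0.24, "ax": 0, "ay": 0.01, "az": -0.32, "grip": 1},
    {"x": 0.401, "y": 0.444, "z": -0.24, "ax": 0, "ay": 0.01, "az": -0.36, "grip": 1},
    {"x": 0.401, "y": 0.444, "z": -0.24, "ax": 0, "ay": 0.01, "az": -0.36, "grip": 1},
    {"x": 0.401, "y": 0.444, "z": -0.24, "ax": 0, "ay": 0.01, "az": -0.36, "grip": 1}
  ]
}}

```text
time: 18.15
tool_pos: [0.5095, 0.1134, 0.0925]
tcp_rot: [-0.06, -3.139, -0.001]
wrist_force: [0.1, 0.1, 0.1]
width: 0.297
grip_force: 31.6
```

```bash
python3 - <<'E'
from h import *
import pickle
s=bot.read_state();p=s['tool_pos'];print(s['time'],p,s['width'],s['grip_force']);M=Ro.from_rotvec(s['tcp_rot']).as_matrix();print(M.round(3).tolist())
c=imaging.read_camera('wrist');pickle.dump(c,open('w10.pkl','wb'));save(c,'w10')
h=cv2.cvtColor(c['img'],cv2.COLOR_RGB2HSV);S,V=h[...,1],h[...,2]
m=(S<50)&(V>150)
q=proj(c,[[.53,.178,.03]])[0];print(q)
for v in range(60,420,9): print(v,''.join('@' if V[v,w]<45 else ('#' if m[v,w] else '.') for w in range(160,500,4)))
plan([.511,.1124,-.019],87.8,0)
E
```

```text
18.15 [0.5095081  0.1134025  0.09245175] 0.2970501931051057 31.63512647151947
[[-0.999, 0.038, -0.002], [0.038, 0.999, 0.001], [0.002, 0.001, -1.0]]
[426.82977786 268.50517016]
60 .....................................................................................
69 .....................................................................................
78 .....................................................................................
87 .....................................................................................
96 .....................................................................................
105 .....................................................................................
114 .....................................................................................
123 ...........................................@.@@@@@@@@@@@@@@@@@@@@@@..................
132 ..................................................................@@.................
141 .............................@@@@@@@@@@...@........................@@....@@@@@@@@@@@@
150 ........................
[... 2045 characters left out ...]
 @@..@@@@@@@@@@@@@@@@@@@@@@@@@@@@.#################.@.@@@@@@@@@@@@@@@@@@@@@@@@@@...@@@
366 @@@@@@@@@@@@@@@@@@@@@@@@@@@@@@@@.################..@@@@@@@@@@@@@@@@@@@@@@@@@@@@@@@@@@
375 @@@@@@@@@@@@@@@@@@@@@@@@@@@@@@@@.#################.@@@@@@@@@@@@@@@@@@@@@@@@@@@@@@@@@@
384 @@@@@@@@.@.@.@@@@@@@@@@@@@@@@@@..#################..@@@@@@@@@@@@@@@@@@@@@@@.@@@@@@@@@
393 @@.@@@@@@@@@@@@@@@@..@.@@@@@@.@#..##@@.#####.@@.###.@.@@@@@@@@..@@@@@@@@@@@.@@@@.@@@@
402 @@@@@@@@@.@@@@@@@.@@@@@@@@@@.#.#.#..@@@@@@@@@@@....#..@@@@@@@@@@@@@@@@@@@@@@.@...@@@.
411 .@@@@@@@@.@@@@@@@@@@@@@@@@@@..##....@@@@@@@@@@......##@@@@@@@@@@@@@@@@@@@@@@.@@@.@@..
call 1 xyz [-0.0023 -0.0009  0.223 ] a [ 0.0014 -0.0034 -0.0023] rows 2.2
```

Emit:
{"api": "step_arm", "payload": {
  "series": [
    {"x": -0.002, "y": 0, "z": 0.07, "ax": 0, "ay": 0, "az": 0, "grip": 1},
    {"x": -0.002, "y": 0, "z": 0.13, "ax": 0, "ay": 0, "az": 0, "grip": 1},
    {"x": -0.002, "y": 0, "z": 0.18, "ax": 0, "ay": 0, "az": 0, "grip": 1},
    {"x": -0.002, "y": 0, "z": 0.207, "ax": 0, "ay": 0, "az": 0, "grip": 1},
    {"x": -0.002, "y": 0, "z": 0.216, "ax": 0, "ay": 0, "az": 0, "grip": 1},
    {"x": -0.002, "y": 0, "z": 0.222, "ax": 0, "ay": 0, "az": 0, "grip": 1},
    {"x": -0.002, "y": 0, "z": 0.222, "ax": 0, "ay": 0, "az": 0, "grip": 1}
  ]
}}

```text
time: 18.9
tool_pos: [0.5115, 0.1129, -0.0181]
tcp_rot: [-0.064, -3.14, -0.002]
wrist_force: [0.9, -0.3, -0.1]
width: 0.296
grip_force: 31.6
```

Emit:
{"api": "step_arm", "payload": {
  "series": [
    {"x": 0, "y": 0, "z": 0.003, "ax": 0, "ay": 0, "az": 0, "grip": 1},
    {"x": 0, "y": 0, "z": 0.003, "ax": 0, "ay": 0, "az": 0, "grip": 1}
  ]
}}

```text
time: 19.1
tool_pos: [0.5113, 0.1132, -0.0195]
tcp_rot: [-0.063, -3.14, -0.002]
wrist_force: [-0.3, -0.0, -0.2]
width: 0.298
grip_force: 31.6
```

Emit:
{"api": "step_arm", "payload": {
  "series": [
    {"x": 0, "y": 0, "z": 0.002, "ax": 0, "ay": 0, "az": 0, "grip": 1},
    {"x": 0, "y": 0, "z": 0.002, "ax": 0, "ay": 0, "az": 0, "grip": 1}
  ]
}}

```text
time: 19.3
tool_pos: [0.5106, 0.1132, -0.0211]
tcp_rot: [-0.062, -3.139, -0.002]
wrist_force: [0.3, 0.1, -0.3]
width: 0.296
grip_force: 31.6
```

Emit:
{"api": "step_arm", "payload": {
  "series": [
    {"x": 0, "y": 0, "z": 0.002, "ax": 0, "ay": 0, "az": 0, "grip": 1},
    {"x": 0, "y": 0, "z": 0.002, "ax": 0, "ay": 0, "az": 0, "grip": 1}
  ]
}}

```text
time: 19.5
tool_pos: [0.5106, 0.1132, -0.0216]
tcp_rot: [-0.063, -3.138, -0.002]
wrist_force: [-1.8, 0.1, 4.8]
width: 0.295
grip_force: 32.4
```

Emit:
{"api": "step_arm", "payload": {
  "series": [
    {"x": 0, "y": 0, "z": 0.002, "ax": 0, "ay": 0, "az": 0, "grip": 1},
    {"x": 0, "y": 0, "z": 0.002, "ax": 0, "ay": 0, "az": 0, "grip": 1}
  ]
}}

```text
time: 19.7
tool_pos: [0.5105, 0.1132, -0.0217]
tcp_rot: [-0.063, -3.138, -0.002]
wrist_force: [-4.9, -0.4, 13.5]
width: 0.294
grip_force: 33.3
```

Emit:
{"api": "step_arm", "payload": {
  "series": [
    {"x": 0, "y": 0, "z": -0.002, "ax": 0, "ay": 0, "az": 0, "grip": 1},
    {"x": 0, "y": 0, "z": -0.002, "ax": 0, "ay": 0, "az": 0, "grip": 0.3},
    {"x": 0, "y": 0, "z": -0.002, "ax": 0, "ay": 0, "az": 0, "grip": 0.15},
    {"x": 0, "y": 0, "z": -0.002, "ax": 0, "ay": 0, "az": 0, "grip": 0.15},
    {"x": 0, "y": 0, "z": -0.002, "ax": 0, "ay": 0, "az": 0, "grip": 0.15},
    {"x": 0, "y": 0, "z": -0.06, "ax": 0, "ay": 0, "az": 0, "grip": 0.15},
    {"x": 0, "y": 0, "z": -0.14, "ax": 0, "ay": 0, "az": 0, "grip": 0.15},
    {"x": 0, "y": 0, "z": -0.24, "ax": 0, "ay": 0, "az": 0, "grip": -0.3},
    {"x": 0, "y": 0, "z": -0.3, "ax": 0, "ay": 0, "az": 0, "grip": -0.3},
    {"x": 0, "y": 0, "z": -0.3, "ax": 0, "ay": 0, "az": 0, "grip": -0.3}
  ]
}}

```text
time: 20.7
tool_pos: [0.5155, 0.1137, 0.1327]
tcp_rot: [0.063, 3.133, 0.005]
wrist_force: [0.3, -0.2, 0.8]
width: 0.651
grip_force: 0.0
```

```bash
python3 - <<'E'
from h import *
import pickle
s=bot.read_state();p=s['tool_pos'];print(s['time'],p,s['width'],s['grip_force'],s['wrist_force'].round(1))
c=imaging.read_camera('wrist');pickle.dump(c,open('w11.pkl','wb'));save(c,'w11')
h=cv2.cvtColor(c['img'],cv2.COLOR_RGB2HSV);S,V=h[...,1],h[...,2];m=(S<50)&(V>150)
print('floor centre px',proj(c,[[.522,.145,.017]]))
for v in range(60,360,9): print(v,''.join('@' if V[v,w]<45 else ('#' if m[v,w] else '.') for w in range(160,500,4)))
plan([.526,-.147,.15],6.4,0)
E
```

```text
20.7 [0.51545774 0.11370899 0.13268902] 0.6510968977044592 0.0 [ 0.3 -0.2  0.8]
floor centre px [[365.01744738 227.48634473]]
60 .....................................................................................
69 .....................................................................................
78 .....................................................................................
87 .....................................................................................
96 .....................................................................................
105 .....................................................................................
114 ...........................................@@@@@@@@@@@@@@@@@@@@......................
123 ...............................@@.@.@@@....@...................@....@@@@.@.@@........
132 .....................................................................................
141 .....................................................................................
150 ...........................................................................
[... 1620 characters left out ...]
..........
321 ..........@@@....@@@@@@.....................................@@@@@.....@@@............
330 ........@@@.....@@@@@@@#....................................@@@@@@@....@@@........#..
339 .......@@@@....@@@@@@@@.......@@@@@@@@@@@@..................@@@@@@@.....@@@@.........
348 ..@@@@@@.@@@@..@@@@@@@..................#...................@@@@@@@...@@@@@.@.@@@....
357 .@@@@@@@@@@@@@@@@@@@@........................................@@@@@.@@@@@@@@@@@@@@@...
call 1 xyz [-0.0154 -0.1731 -0.0139] a [2.800e-03 8.000e-04 9.034e-01] rows 3.2
call 2 xyz [-0.0926 -0.147  -0.0137] a [2.800e-03 8.000e-04 9.034e-01] rows 3.2
call 3 xyz [-0.1494 -0.0887 -0.0136] a [2.800e-03 8.000e-04 9.034e-01] rows 3.2
```

Both bottles lie flat and parallel in the case. Next is the divider.

Emit:
{"api": "step_arm", "payload": {
  "series": [
    {"x": -0.015, "y": -0.173, "z": -0.014, "ax": 0, "ay": 0, "az": 0.903, "grip": -0.6},
    {"x": -0.015, "y": -0.173, "z": -0.014, "ax": 0, "ay": 0, "az": 0.903, "grip": -0.6},
    {"x": -0.015, "y": -0.173, "z": -0.014, "ax": 0, "ay": 0, "az": 0.903, "grip": -0.6},
    {"x": -0.015, "y": -0.173, "z": -0.014, "ax": 0, "ay": 0, "az": 0.903, "grip": -0.6}
  ]
}}

```text
time: 21.15
tool_pos: [0.5134, 0.0252, 0.1314]
tcp_rot: [-0.801, -3.031, 0.001]
wrist_force: [0.2, -0.0, -0.2]
width: 0.797
grip_force: 0.0
```

Emit:
{"api": "step_arm", "payload": {
  "series": [
    {"x": -0.093, "y": -0.147, "z": -0.014, "ax": 0, "ay": 0, "az": 0.903, "grip": -0.6},
    {"x": -0.093, "y": -0.147, "z": -0.014, "ax": 0, "ay": 0, "az": 0.903, "grip": -0.6},
    {"x": -0.093, "y": -0.147, "z": -0.014, "ax": 0, "ay": 0, "az": 0.903, "grip": -0.6},
    {"x": -0.093, "y": -0.147, "z": -0.014, "ax": 0, "ay": 0, "az": 0.903, "grip": -0.6}
  ]
}}

```text
time: 21.55
tool_pos: [0.5185, -0.0608, 0.1389]
tcp_rot: [-1.484, -2.763, 0.001]
wrist_force: [-0.9, -0.0, 0.1]
width: 0.803
grip_force: 0.0
```

Emit:
{"api": "step_arm", "payload": {
  "series": [
    {"x": -0.149, "y": -0.089, "z": -0.014, "ax": 0, "ay": 0, "az": 0.903, "grip": -0.6},
    {"x": -0.149, "y": -0.089, "z": -0.014, "ax": 0, "ay": 0, "az": 0.903, "grip": -0.6},
    {"x": -0.149, "y": -0.089, "z": -0.014, "ax": 0, "ay": 0, "az": 0.903, "grip": -0.6},
    {"x": -0.149, "y": -0.089, "z": -0.014, "ax": 0, "ay": 0, "az": 0.903, "grip": -0.6},
    {"x": -0.149, "y": -0.089, "z": -0.014, "ax": 0, "ay": 0, "az": 0.903, "grip": -0.6},
    {"x": -0.149, "y": -0.089, "z": -0.014, "ax": 0, "ay": 0, "az": 0.903, "grip": -0.6}
  ]
}}

```text
time: 22.15
tool_pos: [0.523, -0.146, 0.1466]
tcp_rot: [-2.084, -2.345, 0.002]
wrist_force: [-1.1, -0.3, 0.6]
width: 0.794
grip_force: 0.0
```

```bash
python3 - <<'E'
from h import *
import pickle
s=bot.read_state();p=s['tool_pos'];print(s['time'],p,s['q'].round(2));M=Ro.from_rotvec(s['tcp_rot']).as_matrix();print(M.round(3).tolist())
c=imaging.read_camera('wrist');pickle.dump(c,open('w12.pkl','wb'));save(c,'w12')
h=cv2.cvtColor(c['img'],cv2.COLOR_RGB2HSV);S,V=h[...,1],h[...,2];m=(S<40)&(V>135)
print('px',proj(c,[[.526,-.147,.005]]),proj(c,[p]))
for v in range(40,400,9): print(v,''.join('@' if V[v,w]<45 else ('#' if V[v,w]>200 and S[v,w]<40 else '+' if m[v,w] else '.') for w in range(120,540,5)))
E
```

```text
22.15 [ 0.52303934 -0.14601858  0.14655409] [-0.32  0.05  1.94  0.    1.16 -0.44]
[[-0.118, 0.993, -0.004], [0.993, 0.118, 0.002], [0.002, -0.004, -1.0]]
px [[327.96024286 216.24947067]] [[324.05791873 275.59688101]]
40 ....................................................................................
49 ....................................................................................
58 ....................................................................................
67 ....................................................................................
76 ....................................................................................
85 ....................................................................................
94 ....................................................................................
103 ....................................................................................
112 ....................................................................................
121 ..........................++++++++++++++++++++++++++++++++..........................

[... 1969 characters left out ...]
....@@....@@@@@@.....................................@@@@@@...@@@............
337 .........@@@....@@@@@@@.....................................@@@@@@@....@@...........
346 .......@@@@@...@@@@@@@......................................@@@@@@@.++.@@@@.........
355 ...@@@@@@@@@@..@@@@@@@.......................................@@@@@@..@@@@@@@@@@.....
364 ...@@@@@@@@@@@@@@@@@@........................................@@@@@@@@@@@@@@@@@@@....
373 @@@@@@@@@@@@@@@@@@@@..........................................@@@@@@@@@@@@@@@@@@@@@@
382 @@@@@@@@@@@@@@@@@@@@...........................................@@@@@@@@@@@@@@@@@@@@@
391 @@@@@@@@@@@@@@@@@@@.............................................@@@@@@@@@@@@@@@@@@@@
```

```bash
python3 - <<'E'
from h import *
import pickle
c=pickle.load(open('w12.pkl','rb'))
h=cv2.cvtColor(c['img'],cv2.COLOR_RGB2HSV);S,V=h[...,1],h[...,2];m=(S<40)&(V>120)
P=blob(c,m,(225,100,425,330),.005)
print(proj(c,[[.5255,-.147,.023]]))
g=V.astype(int)
for v in range(185,262,5): print(v,g[v,300:356:2])
E
```

```text
c [ 523.5 -146.3] size [121.5 151.6] ang 6.4 px (247, 117, 159, 186)
[[327.47601075 221.02788343]]
185 [167 168 167 168 167 167 166 167 168 168 168 168 157 154 155 154 157 154
 154 154 155 155 167 168 168 167 168 167]
190 [168 167 166 168 168 168 168 168 166 166 127 125 128 128 127 123 154 155
 155 156 156 155 157 169 168 167 168 168]
195 [166 168 167 167 168 168 169 168 168 163 154 170 169 167 167 154 137 155
 153 155 156 156 155 166 168 169 169 168]
200 [168 169 169 168 168 168 166 168 169 165 156 168 169 167 168 152 138 155
 155 155 156 154 155 167 169 167 168 167]
205 [169 168 168 167 168 168 168 169 167 166 154 169 169 169 166 154 138 154
 154 154 154 153 165 168 168 167 168 168]
210 [167 169 166 166 168 169 168 167 168 163 155 169 169 168 165 151 136 154
 152 153 155 155 156 168 169 168 168 166]
215 [166 168 168 168 168 170 167 169 168 164 155 168 167 167 167 150 149 154
 154 153 155 154 157 166 168 168 167 167]
220 [168 168 169 169 167 169 167 167 168 164 153 169 168 167 167 150 148 153
 154 154 155 155 167 168 166 167 167 169]
225 [169 169 167 168 168 168 168 168 169 163 156 
[... 202 characters left out ...]
167 167 168 168 168 168 167 163 154 167 168 166 166 146 151 156
 156 167 167 166 167 167 168 167 166 166]
240 [168 168 168 168 168 166 167 168 168 165 156 168 166 168 165 146 163 168
 166 167 167 166 168 167 167 169 168 167]
245 [168 168 169 168 169 168 167 168 169 166 151 164 165 165 164 141 164 167
 168 166 167 167 166 167 166 166 167 167]
250 [167 168 168 168 167 167 167 169 168 168 129 124 125 127 125 131 166 166
 166 167 167 167 168 168 169 166 167 167]
255 [168 167 167 169 169 166 168 168 167 163 124 124 124 126 127 133 166 168
 167 167 167 168 168 167 167 168 168 166]
260 [168 168 167 167 167 168 168 168 168 167 167 169 169 168 168 168 168 168
 168 167 169 166 168 167 169 168 167 168]
```

Emit:
{"api": "step_arm", "payload": {
  "series": [
    {"x": 0, "y": 0.001, "z": 0.09, "ax": 0, "ay": 0, "az": 0.013, "grip": -0.1},
    {"x": 0, "y": 0.001, "z": 0.18, "ax": 0, "ay": 0, "az": 0.013, "grip": -0.1},
    {"x": 0, "y": 0.001, "z": 0.26, "ax": 0, "ay": 0, "az": 0.013, "grip": 0.3},
    {"x": 0, "y": 0.001, "z": 0.32, "ax": 0, "ay": 0, "az": 0.013, "grip": 0.3},
    {"x": 0, "y": 0.001, "z": 0.34, "ax": 0, "ay": 0, "az": 0.013, "grip": 0.3},
    {"x": 0, "y": 0.001, "z": 0.347, "ax": 0, "ay": 0, "az": 0.013, "grip": 0.3},
    {"x": 0, "y": 0.001, "z": 0.347, "ax": 0, "ay": 0, "az": 0.013, "grip": 0.3}
  ]
}}

```text
time: 22.9
tool_pos: [0.5244, -0.1471, -0.0254]
tcp_rot: [-2.099, -2.336, 0.001]
wrist_force: [-0.1, 0.1, 0.1]
width: 0.349
grip_force: 0.0
```

Emit:
{"api": "step_arm", "payload": {
  "series": [
    {"x": 0, "y": 0, "z": 0, "ax": 0, "ay": 0, "az": 0, "grip": 0.6},
    {"x": 0, "y": 0, "z": 0, "ax": 0, "ay": 0, "az": 0, "grip": 1},
    {"x": 0, "y": 0, "z": 0, "ax": 0, "ay": 0, "az": 0, "grip": 1},
    {"x": 0, "y": 0, "z": 0, "ax": 0, "ay": 0, "az": 0, "grip": 1},
    {"x": 0, "y": 0, "z": 0, "ax": 0, "ay": 0, "az": 0, "grip": 1}
  ],
  "force": 60
}}

```text
time: 23.4
tool_pos: [0.5256, -0.1478, -0.024]
tcp_rot: [2.101, 2.335, 0.001]
wrist_force: [-0.8, 1.1, 6.1]
width: 0.096
grip_force: 61.0
```

```bash
python3 - <<'E'
from h import *
s=bot.read_state();p=s['tool_pos'];print(s['time'],p,s['width'],s['grip_force'],s['wrist_force'].round(1));M=Ro.from_rotvec(s['tcp_rot']).as_matrix();print(M.round(3).tolist())
up=p+[0,0,.1]
off=p[:2]-[.5236,-.1461]
a=np.radians(-8.6);off=np.array([[np.cos(a),-np.sin(a)],[np.sin(a),np.cos(a)]])@off
plan(np.r_[np.array([.522,.145])+off,up[2]],-2.2,0,frm=(up,6.4,0))
E
```

```text
23.4 [ 0.5255757  -0.14776139 -0.02395875] 0.09550448514128572 61.03484272956848 [-0.8  1.1  6.1]
[[-0.105, 0.994, 0.001], [0.994, 0.105, -0.0], [-0.0, 0.001, -1.0]]
call 1 xyz [0.5784 0.0611 0.    ] a [0.     0.     0.2867] rows 5.8
```

Emit:
{"api": "step_arm", "payload": {
  "series": [
    {"x": 0, "y": 0, "z": -0.04, "ax": 0, "ay": 0, "az": 0, "grip": 1},
    {"x": 0, "y": 0, "z": -0.1, "ax": 0, "ay": 0, "az": 0, "grip": 1},
    {"x": 0, "y": 0, "z": -0.16, "ax": 0, "ay": 0, "az": 0, "grip": 1},
    {"x": 0.03, "y": 0.003, "z": -0.2, "ax": 0, "ay": 0, "az": 0.02, "grip": 1},
    {"x": 0.1, "y": 0.01, "z": -0.2, "ax": 0, "ay": 0, "az": 0.05, "grip": 1},
    {"x": 0.18, "y": 0.019, "z": -0.2, "ax": 0, "ay": 0, "az": 0.09, "grip": 1},
    {"x": 0.26, "y": 0.028, "z": -0.2, "ax": 0, "ay": 0, "az": 0.13, "grip": 1},
    {"x": 0.34, "y": 0.036, "z": -0.2, "ax": 0, "ay": 0, "az": 0.17, "grip": 1},
    {"x": 0.42, "y": 0.045, "z": -0.2, "ax": 0, "ay": 0, "az": 0.21, "grip": 1},
    {"x": 0.5, "y": 0.053, "z": -0.2, "ax": 0, "ay": 0, "az": 0.25, "grip": 1},
    {"x": 0.56, "y": 0.059, "z": -0.2, "ax": 0, "ay": 0, "az": 0.287, "grip": 1},
    {"x": 0.578, "y": 0.061, "z": -0.2, "ax": 0, "ay": 0, "az": 0.287, "grip": 1}
  ]
}}

```text
time: 24.6
tool_pos: [0.5236, 0.1462, 0.0747]
tcp_rot: [-2.266, -2.172, -0.0]
wrist_force: [-0.1, 0.7, -1.0]
width: 0.09
grip_force: 60.2
```

Emit:
{"api": "step_arm", "payload": {
  "series": [
    {"x": 0, "y": 0, "z": 0, "ax": 0, "ay": 0, "az": 0, "grip": 1},
    {"x": 0, "y": 0, "z": 0, "ax": 0, "ay": 0, "az": 0, "grip": 1}
  ]
}}

```text
time: 24.8
tool_pos: [0.5235, 0.1426, 0.0741]
tcp_rot: [-2.268, -2.17, 0.003]
wrist_force: [-0.4, 0.3, -1.3]
width: 0.095
grip_force: 60.2
```

```bash
python3 - <<'E'
from h import *
import pickle
s=bot.read_state();p=s['tool_pos'];print(s['time'],p,s['width'],s['grip_force'],s['wrist_force'].round(1));M=Ro.from_rotvec(s['tcp_rot']).as_matrix();print(M.round(3).tolist())
c=imaging.read_camera('wrist');pickle.dump(c,open('w13.pkl','wb'));save(c,'w13')
h=cv2.cvtColor(c['img'],cv2.COLOR_RGB2HSV);S,V=h[...,1],h[...,2];m=(S<40)&(V>120)
zt=p[2]+.024+.005
# plate left/right edges per row: transitions
uv=[]
for v in range(120,300,12):
    print(v,''.join('@' if V[v,w]<45 else ('#' if m[v,w] else '.') for w in range(100,560,5)))
blob(c,m,(140,20,510,300),zt)
E
```

```text
24.8 [0.52351767 0.14258732 0.0741415 ] 0.09518928101073869 60.17178654670715 [-0.4  0.3 -1.3]
[[0.044, 0.999, -0.003], [0.999, -0.044, 0.0], [0.0, -0.003, -1.0]]
120 ...........####################################################################.............
132 ...........####################################################################.............
144 ............###################################################################.............
156 ............##################################################################..............
168 ............##################################################################..............
180 ............##################################################################..............
192 .............#################################################################..............
204 .............################################################################...............
216 .............################################################################...............
228 .............################################################################...............
240 ..............###############################################################...............
252 ..............#################################.############################................
264 ..............##############################################################................
276 ...............#############################################################................
288 ...............#########################...#####...#########################................
c [525.  181.4] size [ 76.2 121. ] ang 87.5 px (152, 98, 344, 202)
```

Emit:
{"api": "step_arm", "payload": {
  "series": [
    {"x": 0.003, "y": -0.003, "z": 0.03, "ax": 0, "ay": 0, "az": 0, "grip": 1},
    {"x": 0.003, "y": -0.003, "z": 0.06, "ax": 0, "ay": 0, "az": 0, "grip": 1},
    {"x": 0.003, "y": -0.003, "z": 0.08, "ax": 0, "ay": 0, "az": 0, "grip": 1},
    {"x": 0.003, "y": -0.003, "z": 0.095, "ax": 0, "ay": 0, "az": 0, "grip": 1},
    {"x": 0.003, "y": -0.003, "z": 0.107, "ax": 0, "ay": 0, "az": 0, "grip": 1},
    {"x": 0.003, "y": -0.003, "z": 0.116, "ax": 0, "ay": 0, "az": 0, "grip": 1},
    {"x": 0.003, "y": -0.003, "z": 0.116, "ax": 0, "ay": 0, "az": 0, "grip": 1}
  ]
}}

```text
time: 25.55
tool_pos: [0.5216, 0.1449, 0.0154]
tcp_rot: [-2.268, -2.169, 0.003]
wrist_force: [-0.5, 0.2, -1.4]
width: 0.093
grip_force: 60.2
```

Emit:
{"api": "step_arm", "payload": {
  "series": [
    {"x": 0, "y": 0, "z": 0.003, "ax": 0, "ay": 0, "az": 0, "grip": 1},
    {"x": 0, "y": 0, "z": 0.004, "ax": 0, "ay": 0, "az": 0, "grip": 1},
    {"x": 0, "y": 0, "z": 0.004, "ax": 0, "ay": 0, "az": 0, "grip": 1}
  ]
}}

```text
time: 25.85
tool_pos: [0.5224, 0.1451, 0.0145]
tcp_rot: [-2.269, -2.17, 0.001]
wrist_force: [-0.6, 0.4, -0.9]
width: 0.093
grip_force: 60.1
```

Emit:
{"api": "step_arm", "payload": {
  "series": [
    {"x": 0, "y": 0, "z": 0.002, "ax": 0, "ay": 0, "az": 0, "grip": 1},
    {"x": 0, "y": 0, "z": 0.002, "ax": 0, "ay": 0, "az": 0, "grip": 1}
  ]
}}

```text
time: 26.05
tool_pos: [0.5221, 0.1451, 0.0132]
tcp_rot: [-2.269, -2.169, 0.002]
wrist_force: [0.3, 0.0, -0.8]
width: 0.094
grip_force: 60.2
```

Emit:
{"api": "step_arm", "payload": {
  "series": [
    {"x": 0, "y": 0, "z": 0.002, "ax": 0, "ay": 0, "az": 0, "grip": 1},
    {"x": 0, "y": 0, "z": 0.002, "ax": 0, "ay": 0, "az": 0, "grip": 1}
  ]
}}

```text
time: 26.25
tool_pos: [0.5221, 0.145, 0.0121]
tcp_rot: [-2.269, -2.169, 0.002]
wrist_force: [-0.1, -0.0, -1.2]
width: 0.092
grip_force: 60.2
```

Emit:
{"api": "step_arm", "payload": {
  "series": [
    {"x": 0, "y": 0, "z": 0.002, "ax": 0, "ay": 0, "az": 0, "grip": 1},
    {"x": 0, "y": 0, "z": 0.002, "ax": 0, "ay": 0, "az": 0, "grip": 1}
  ]
}}

```text
time: 26.45
tool_pos: [0.5221, 0.145, 0.012]
tcp_rot: [-2.269, -2.169, 0.002]
wrist_force: [-2.1, -0.2, 4.9]
width: 0.091
grip_force: 61.0
```

Emit:
{"api": "step_arm", "payload": {
  "series": [
    {"x": 0, "y": 0, "z": 0, "ax": 0, "ay": 0, "az": 0, "grip": 0.75},
    {"x": 0, "y": 0, "z": 0, "ax": 0, "ay": 0, "az": 0, "grip": 0.5},
    {"x": 0, "y": 0, "z": 0, "ax": 0, "ay": 0, "az": 0, "grip": 0.4},
    {"x": 0, "y": 0, "z": 0, "ax": 0, "ay": 0, "az": 0, "grip": 0.4},
    {"x": 0, "y": 0, "z": -0.06, "ax": 0, "ay": 0, "az": 0, "grip": 0.4},
    {"x": 0, "y": 0, "z": -0.15, "ax": 0, "ay": 0, "az": 0, "grip": 0.4},
    {"x": 0, "y": 0, "z": -0.25, "ax": 0, "ay": 0, "az": 0, "grip": -1},
    {"x": 0, "y": 0, "z": -0.28, "ax": 0, "ay": 0, "az": 0, "grip": -1},
    {"x": 0, "y": 0, "z": -0.28, "ax": 0, "ay": 0, "az": 0, "grip": -1}
  ]
}}

```text
time: 27.35
tool_pos: [0.5253, 0.1455, 0.155]
tcp_rot: [2.27, 2.17, 0.008]
wrist_force: [-0.2, -0.8, -0.2]
width: 0.799
grip_force: 0.0
```

```bash
python3 - <<'E'
from h import *
import pickle
s=bot.read_state();p=s['tool_pos'];print(s['time'],p,s['width'],s['wrist_force'].round(1))
c=imaging.read_camera('wrist');pickle.dump(c,open('w14.pkl','wb'));save(c,'w14')
h=cv2.cvtColor(c['img'],cv2.COLOR_RGB2HSV);S,V=h[...,1],h[...,2];m=(S<40)&(V>115)
q=proj(c,[[.522,.145,.041]])[0].astype(int);print(q)
blob(c,m,(q[0]-140,max(q[1]-160,0),q[0]+140,min(480,q[1]+150)),.041)
for v in range(40,330,12): print(v,''.join('@' if V[v,w]<45 else ('#' if m[v,w] else '.') for w in range(120,520,5)))
# tab top measure: 
for v in range(q[1]-25,q[1]+35,10): print(v,V[v,q[0]-30:q[0]+30:2])
plan([.416,-.345,.15],-74.2,0)
E
```

```text
27.35 [0.5252904  0.14552002 0.1550186 ] 0.7987129511102546 [-0.2 -0.8 -0.2]
[318 223]
c [522.  146.5] size [150.8 122. ] ang 87.4 px (231, 115, 176, 200)
40 ................................................................................
52 ................................................................................
64 ................................................................................
76 ................................................................................
88 ................................................................................
100 ................................................................................
112 ................................................................................
124 .......................###################################......###.....##.###..
136 .......................##################################...@@...#..##.##..#####
148 ..................@....##################################...@@..#.##...########.
160 ..................@....##################################...@@..###########..#..
172 ...........
[... 1476 characters left out ...]
0 190 162 191 191 190 190 190
 171 124 173 175 176 178 190 191 191 191 190 190]
228 [191 192 190 192 191 192 192 191 191 190 192 191 162 189 191 191 190 189
 170 124 136 177 177 176 188 190 190 190 190 189]
238 [192 191 192 191 191 190 190 191 190 192 191 191 160 187 192 191 189 188
 172 120 135 173 178 189 190 191 189 189 190 190]
248 [192 191 191 191 191 190 192 190 191 191 191 190 158 188 191 191 190 190
 170 133 159 191 189 191 190 191 190 190 190 189]
call 1 xyz [-0.3296 -0.0568  0.0009] a [-7.00e-04 -9.00e-04  7.96e-01] rows 3.3
call 2 xyz [-0.3244  0.0814  0.001 ] a [-7.00e-04 -9.00e-04  7.96e-01] rows 3.3
call 3 xyz [-0.2636  0.2058  0.0012] a [-7.00e-04 -9.00e-04  7.96e-01] rows 3.3
```

The divider is seated: it measures 122 × 151 mm at ledge height, centred. Now the tin.

Emit:
{"api": "step_arm", "payload": {
  "series": [
    {"x": -0.33, "y": -0.057, "z": 0, "ax": 0, "ay": 0, "az": 0.796, "grip": -1},
    {"x": -0.33, "y": -0.057, "z": 0, "ax": 0, "ay": 0, "az": 0.796, "grip": -1},
    {"x": -0.33, "y": -0.057, "z": 0, "ax": 0, "ay": 0, "az": 0.796, "grip": -1},
    {"x": -0.33, "y": -0.057, "z": 0, "ax": 0, "ay": 0, "az": 0.796, "grip": -1}
  ]
}}

```text
time: 27.8
tool_pos: [0.483, -0.0218, 0.1476]
tcp_rot: [-2.671, -1.645, 0.012]
wrist_force: [-0.1, 0.2, 0.3]
width: 0.997
grip_force: 0.0
```

Emit:
{"api": "step_arm", "payload": {
  "series": [
    {"x": -0.324, "y": 0.081, "z": 0, "ax": 0, "ay": 0, "az": 0.796, "grip": -1},
    {"x": -0.324, "y": 0.081, "z": 0, "ax": 0, "ay": 0, "az": 0.796, "grip": -1},
    {"x": -0.324, "y": 0.081, "z": 0, "ax": 0, "ay": 0, "az": 0.796, "grip": -1},
    {"x": -0.324, "y": 0.081, "z": 0, "ax": 0, "ay": 0, "az": 0.796, "grip": -1}
  ]
}}

```text
time: 28.2
tool_pos: [0.4475, -0.1846, 0.1478]
tcp_rot: [-2.954, -1.056, 0.011]
wrist_force: [0.7, 0.1, -0.2]
width: 0.998
grip_force: 0.0
```

Emit:
{"api": "step_arm", "payload": {
  "series": [
    {"x": -0.264, "y": 0.206, "z": 0, "ax": 0, "ay": 0, "az": 0.796, "grip": -1},
    {"x": -0.264, "y": 0.206, "z": 0, "ax": 0, "ay": 0, "az": 0.796, "grip": -1},
    {"x": -0.264, "y": 0.206, "z": 0, "ax": 0, "ay": 0, "az": 0.796, "grip": -1},
    {"x": -0.264, "y": 0.206, "z": 0, "ax": 0, "ay": 0, "az": 0.796, "grip": -1},
    {"x": -0.264, "y": 0.206, "z": 0, "ax": 0, "ay": 0, "az": 0.796, "grip": -1},
    {"x": -0.264, "y": 0.206, "z": 0, "ax": 0, "ay": 0, "az": 0.796, "grip": -1}
  ]
}}

```text
time: 28.8
tool_pos: [0.4138, -0.3438, 0.1486]
tcp_rot: [-3.106, -0.431, 0.008]
wrist_force: [-0.4, 0.7, -0.2]
width: 1.001
grip_force: 0.0
```

```bash
python3 - <<'E'
from h import *
import pickle
s=bot.read_state();p=s['tool_pos'];print(s['time'],p,s['q'].round(2));M=Ro.from_rotvec(s['tcp_rot']).as_matrix();print(M.round(3).tolist())
c=imaging.read_camera('wrist');pickle.dump(c,open('w15.pkl','wb'));save(c,'w15')
h=cv2.cvtColor(c['img'],cv2.COLOR_RGB2HSV);S,V=h[...,1],h[...,2];m=(S<60)&(V>90)
q=proj(c,[[.416,-.349,.024]])[0].astype(int);print(q)
for v in range(60,400,9): print(v,''.join('@' if V[v,w]<45 else ('#' if m[v,w] else '.') for w in range(200,440,4)))
blob(c,m,(q[0]-60,max(q[1]-170,0),q[0]+60,q[1]+85),.024)
E
```

```text
28.8 [ 0.41375214 -0.3437802   0.1486121 ] [-0.74  0.04  1.94 -0.    1.16  0.56]
[[0.962, 0.272, -0.005], [0.272, -0.962, 0.005], [-0.004, -0.006, -1.0]]
[331 216]
60 ............................................................
69 ............................................................
78 ............................................................
87 ............................................................
96 ............................................................
105 ............................................................
114 ............................................................
123 ............................................................
132 ............................############....................
141 ............................############....................
150 ............................############....................
159 ............................############....................
168 ............................############....................
177 ............................############....................
186 ...........................
[... 897 characters left out ...]
..............................................
321 @...........................................................
330 @...........................................................
339 @...........................................................
348 @...........................................................
357 @...........................................................
366 ............................................................
375 ............................................................
384 ............................................................
393 ............................................................
c [ 416.2 -351.1] size [137.8  36.3] ang 16.1 px (311, 124, 49, 177)
```

Emit:
{"api": "step_arm", "payload": {
  "series": [
    {"x": 0, "y": 0.0145, "z": 0.09, "ax": -0.012, "ay": 0.007, "az": 0, "grip": -0.5},
    {"x": 0, "y": 0.0145, "z": 0.18, "ax": -0.012, "ay": 0.007, "az": 0, "grip": -0.5},
    {"x": 0, "y": 0.0145, "z": 0.26, "ax": -0.012, "ay": 0.007, "az": 0, "grip": -0.4},
    {"x": 0, "y": 0.0145, "z": 0.31, "ax": -0.012, "ay": 0.007, "az": 0, "grip": -0.3},
    {"x": 0, "y": 0.0145, "z": 0.335, "ax": -0.012, "ay": 0.007, "az": 0, "grip": -0.3},
    {"x": 0, "y": 0.0145, "z": 0.343, "ax": -0.012, "ay": 0.007, "az": 0, "grip": -0.3},
    {"x": 0, "y": 0.0145, "z": 0.343, "ax": -0.012, "ay": 0.007, "az": 0, "grip": -0.1},
    {"x": 0, "y": 0.0145, "z": 0.343, "ax": -0.012, "ay": 0.007, "az": 0, "grip": 0.1},
    {"x": 0, "y": 0.0145, "z": 0.343, "ax": -0.012, "ay": 0.007, "az": 0, "grip": 1},
    {"x": 0, "y": 0.0145, "z": 0.343, "ax": -0.012, "ay": 0.007, "az": 0, "grip": 1},
    {"x": 0, "y": 0.0145, "z": 0.343, "ax": -0.012, "ay": 0.007, "az": 0, "grip": 1},
    {"x": 0, "y": 0.0145, "z": 0.343, "ax": -0.012, "ay": 0.007, "az": 0, "grip": 1}
  ],
  "force": 60
}}

```text
time: 30.05
tool_pos: [0.4179, -0.3533, -0.0184]
tcp_rot: [3.105, 0.43, 0.007]
wrist_force: [-0.0, 2.5, 6.1]
width: 0.369
grip_force: 59.8
```

```bash
python3 - <<'E'
from h import *
s=bot.read_state();p=s['tool_pos'];print(s['time'],p,s['width'],s['grip_force'],s['wrist_force'].round(1));M=Ro.from_rotvec(s['tcp_rot']).as_matrix();print(M.round(3).tolist())
a=np.radians(-2.4);ex=np.array([np.cos(a),np.sin(a)])
up=p+[0,0,.13];T=np.array([.522,.146])-.042*ex;print(T)
plan(np.r_[T,up[2]],-2.4,0,frm=(up,-74.2,0))
E
```

```text
30.05 [ 0.41790874 -0.35332008 -0.01836835] 0.3694008855653099 59.833189845085144 [-0.   2.5  6.1]
[[0.962, 0.272, 0.006], [0.272, -0.962, -0.006], [0.004, 0.007, -1.0]]
[0.48003684 0.14775878]
call 1 xyz [ 0.1308 -0.3102  0.    ] a [ 0.      0.     -0.7978] rows 3.4
call 2 xyz [ 0.2454 -0.2304  0.    ] a [ 0.      0.     -0.7978] rows 3.4
call 3 xyz [ 0.3178 -0.1111  0.    ] a [ 0.      0.     -0.7978] rows 3.4
```

Emit:
{"api": "step_arm", "payload": {
  "series": [
    {"x": 0, "y": 0, "z": -0.02, "ax": 0, "ay": 0, "az": 0, "grip": 1},
    {"x": 0, "y": 0, "z": -0.06, "ax": 0, "ay": 0, "az": 0, "grip": 1},
    {"x": 0, "y": 0, "z": -0.12, "ax": 0, "ay": 0, "az": 0, "grip": 1},
    {"x": 0, "y": 0, "z": -0.19, "ax": 0, "ay": 0, "az": 0, "grip": 1},
    {"x": 0, "y": 0, "z": -0.24, "ax": 0, "ay": 0, "az": 0, "grip": 1},
    {"x": 0, "y": 0, "z": -0.26, "ax": 0, "ay": 0, "az": 0, "grip": 1},
    {"x": 0, "y": 0, "z": -0.26, "ax": 0, "ay": 0, "az": 0, "grip": 1}
  ],
  "force": 80
}}

```text
time: 30.75
tool_pos: [0.4171, -0.3528, 0.1116]
tcp_rot: [3.104, 0.43, 0.007]
wrist_force: [-0.5, -0.5, -1.8]
width: 0.357
grip_force: 79.3
```

Emit:
{"api": "step_arm", "payload": {
  "series": [
    {"x": 0.016, "y": -0.039, "z": 0, "ax": 0, "ay": 0, "az": -0.1, "grip": 1},
    {"x": 0.039, "y": -0.093, "z": 0, "ax": 0, "ay": 0, "az": -0.24, "grip": 1},
    {"x": 0.065, "y": -0.155, "z": 0, "ax": 0, "ay": 0, "az": -0.4, "grip": 1},
    {"x": 0.088, "y": -0.21, "z": 0, "ax": 0, "ay": 0, "az": -0.54, "grip": 1},
    {"x": 0.112, "y": -0.264, "z": 0, "ax": 0, "ay": 0, "az": -0.68, "grip": 1},
    {"x": 0.131, "y": -0.31, "z": 0, "ax": 0, "ay": 0, "az": -0.798, "grip": 1}
  ]
}}

```text
time: 31.35
tool_pos: [0.4352, -0.1825, 0.1065]
tcp_rot: [2.951, 1.071, -0.002]
wrist_force: [0.6, -0.1, 0.1]
width: 0.355
grip_force: 79.4
```

Emit:
{"api": "step_arm", "payload": {
  "series": [
    {"x": 0.049, "y": -0.046, "z": 0, "ax": 0, "ay": 0, "az": -0.16, "grip": 1},
    {"x": 0.098, "y": -0.092, "z": 0, "ax": 0, "ay": 0, "az": -0.32, "grip": 1},
    {"x": 0.147, "y": -0.138, "z": 0, "ax": 0, "ay": 0, "az": -0.48, "grip": 1},
    {"x": 0.196, "y": -0.184, "z": 0, "ax": 0, "ay": 0, "az": -0.64, "grip": 1},
    {"x": 0.245, "y": -0.23, "z": 0, "ax": 0, "ay": 0, "az": -0.798, "grip": 1}
  ]
}}

```text
time: 31.85
tool_pos: [0.4558, -0.0165, 0.106]
tcp_rot: [2.664, 1.66, -0.004]
wrist_force: [0.2, -0.3, -0.6]
width: 0.36
grip_force: 79.4
```

Emit:
{"api": "step_arm", "payload": {
  "series": [
    {"x": 0.064, "y": -0.022, "z": 0, "ax": 0, "ay": 0, "az": -0.16, "grip": 1},
    {"x": 0.128, "y": -0.045, "z": 0, "ax": 0, "ay": 0, "az": -0.32, "grip": 1},
    {"x": 0.19, "y": -0.067, "z": 0, "ax": 0, "ay": 0, "az": -0.48, "grip": 1},
    {"x": 0.245, "y": -0.086, "z": 0, "ax": 0, "ay": 0, "az": -0.62, "grip": 1},
    {"x": 0.292, "y": -0.102, "z": 0, "ax": 0, "ay": 0, "az": -0.74, "grip": 1},
    {"x": 0.318, "y": -0.111, "z": 0, "ax": 0, "ay": 0, "az": -0.798, "grip": 1},
    {"x": 0.318, "y": -0.111, "z": 0, "ax": 0, "ay": 0, "az": -0.798, "grip": 1},
    {"x": 0.318, "y": -0.111, "z": 0, "ax": 0, "ay": 0, "az": -0.798, "grip": 1}
  ]
}}

```text
time: 32.65
tool_pos: [0.4774, 0.1486, 0.1064]
tcp_rot: [2.265, 2.172, -0.005]
wrist_force: [0.1, -0.4, -0.8]
width: 0.355
grip_force: 79.4
```

```bash
python3 - <<'E'
from h import *
import pickle
s=bot.read_state();p=s['tool_pos'];print(s['time'],p,s['width'],s['grip_force'],s['wrist_force'].round(1),s['torque'].round(2));M=Ro.from_rotvec(s['tcp_rot']).as_matrix();print(M.round(3).tolist())
c=imaging.read_camera('wrist');pickle.dump(c,open('w16.pkl','wb'))
im=c['img'].copy();a=np.radians(-2.4);E=np.array([[np.cos(a),-np.sin(a)],[np.sin(a),np.cos(a)]])
zt=p[2]+.020
def poly(cx,hx,hy,z,col):
    P=(np.array([[-hx,-hy],[hx,-hy],[hx,hy],[-hx,hy]])+[cx,0])@E.T+[.522,.146]
    q=proj(c,np.c_[P,np.full(4,z)]);cv2.polylines(im,[q.round().astype(int).reshape(-1,1,2)],True,col,1)
poly(-.042,.017,.07,zt,(255,0,0));poly(-.042,.017,.07,zt+.024,(0,255,0));poly(0,.067,.082,.05,(255,255,0))
cv2.imwrite('pics/w16.png',im[...,::-1])
E
```

```text
32.65 [0.47741102 0.14856289 0.10643645] 0.355247589415194 79.38929315074347 [ 0.1 -0.4 -0.8] [0.01 0.03 0.05]
[[0.042, 0.999, 0.0], [0.999, -0.042, -0.005], [-0.005, 0.001, -1.0]]
```

View pics/w16.png

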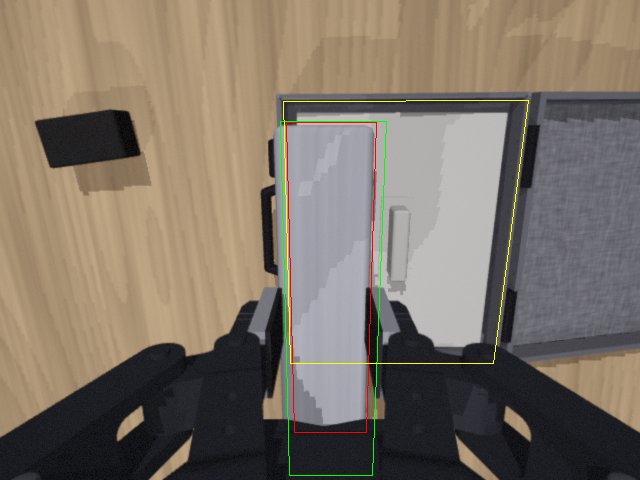

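The tin hangs level over its place at about (325,270), beside the tab at (400,243) and about 2 mm too far towards the robot. I'll correct that and lower it.

Emit:
{"api": "step_arm", "payload": {
  "series": [
    {"x": 0, "y": 0.003, "z": 0.04, "ax": 0, "ay": 0, "az": 0, "grip": 1},
    {"x": 0, "y": 0.003, "z": 0.08, "ax": 0, "ay": 0, "az": 0, "grip": 1},
    {"x": 0, "y": 0.003, "z": 0.11, "ax": 0, "ay": 0, "az": 0, "grip": 1},
    {"x": 0, "y": 0.003, "z": 0.133, "ax": 0, "ay": 0, "az": 0, "grip": 1},
    {"x": 0, "y": 0.003, "z": 0.149, "ax": 0, "ay": 0, "az": 0, "grip": 1},
    {"x": 0, "y": 0.003, "z": 0.158, "ax": 0, "ay": 0, "az": 0, "grip": 1},
    {"x": 0, "y": 0.003, "z": 0.158, "ax": 0, "ay": 0, "az": 0, "grip": 1}
  ]
}}

```text
time: 33.4
tool_pos: [0.4798, 0.1485, 0.0282]
tcp_rot: [2.265, 2.171, -0.002]
wrist_force: [-0.4, -0.1, -0.3]
width: 0.362
grip_force: 79.4
```

Emit:
{"api": "step_arm", "payload": {
  "series": [
    {"x": 0, "y": 0, "z": 0.002, "ax": 0, "ay": 0, "az": 0, "grip": 1},
    {"x": 0, "y": 0, "z": 0.004, "ax": 0, "ay": 0, "az": 0, "grip": 1},
    {"x": 0, "y": 0, "z": 0.004, "ax": 0, "ay": 0, "az": 0, "grip": 1}
  ]
}}

```text
time: 33.7
tool_pos: [0.4804, 0.149, 0.027]
tcp_rot: [2.263, 2.171, -0.0]
wrist_force: [0.3, -0.6, -0.3]
width: 0.358
grip_force: 79.4
```

Emit:
{"api": "step_arm", "payload": {
  "series": [
    {"x": 0, "y": 0, "z": 0.002, "ax": 0, "ay": 0, "az": 0, "grip": 1},
    {"x": 0, "y": 0, "z": 0.003, "ax": 0, "ay": 0, "az": 0, "grip": 1},
    {"x": 0, "y": 0, "z": 0.003, "ax": 0, "ay": 0, "az": 0, "grip": 1}
  ]
}}

```text
time: 34.0
tool_pos: [0.4799, 0.1489, 0.025]
tcp_rot: [2.264, 2.172, -0.002]
wrist_force: [0.3, -0.4, -0.4]
width: 0.36
grip_force: 79.4
```

Emit:
{"api": "step_arm", "payload": {
  "series": [
    {"x": 0, "y": -0.002, "z": 0.002, "ax": 0, "ay": 0, "az": 0, "grip": 1},
    {"x": 0, "y": -0.002, "z": 0.003, "ax": 0, "ay": 0, "az": 0, "grip": 1},
    {"x": 0, "y": -0.002, "z": 0.003, "ax": 0, "ay": 0, "az": 0, "grip": 1}
  ]
}}

```text
time: 34.3
tool_pos: [0.4788, 0.1488, 0.0234]
tcp_rot: [2.264, 2.172, -0.002]
wrist_force: [0.7, 0.3, -0.5]
width: 0.36
grip_force: 79.4
```

Emit:
{"api": "step_arm", "payload": {
  "series": [
    {"x": 0, "y": 0, "z": 0.001, "ax": 0, "ay": 0, "az": 0, "grip": 1},
    {"x": 0, "y": 0, "z": 0.002, "ax": 0, "ay": 0, "az": 0, "grip": 1},
    {"x": 0, "y": 0, "z": 0.002, "ax": 0, "ay": 0, "az": 0, "grip": 1}
  ]
}}

```text
time: 34.6
tool_pos: [0.4791, 0.1488, 0.0228]
tcp_rot: [2.264, 2.172, -0.002]
wrist_force: [-1.6, -1.2, 2.6]
width: 0.361
grip_force: 79.8
```

Emit:
{"api": "step_arm", "payload": {
  "series": [
    {"x": 0, "y": 0, "z": 0.001, "ax": 0, "ay": 0, "az": 0, "grip": 1},
    {"x": 0, "y": 0, "z": 0.002, "ax": 0, "ay": 0, "az": 0, "grip": 1},
    {"x": 0, "y": 0, "z": 0.002, "ax": 0, "ay": 0, "az": 0, "grip": 1}
  ]
}}

```text
time: 34.9
tool_pos: [0.479, 0.1489, 0.0227]
tcp_rot: [2.264, 2.172, -0.002]
wrist_force: [-5.7, -2.3, 10.9]
width: 0.361
grip_force: 80.8
```

Emit:
{"api": "step_arm", "payload": {
  "series": [
    {"x": 0, "y": 0, "z": -0.001, "ax": 0, "ay": 0, "az": 0, "grip": 1},
    {"x": 0, "y": 0, "z": -0.001, "ax": 0, "ay": 0, "az": 0, "grip": 0.2},
    {"x": 0, "y": 0, "z": -0.001, "ax": 0, "ay": 0, "az": 0, "grip": 0.1},
    {"x": 0, "y": 0, "z": -0.001, "ax": 0, "ay": 0, "az": 0, "grip": 0.1},
    {"x": 0, "y": 0, "z": -0.001, "ax": 0, "ay": 0, "az": 0, "grip": 0.1},
    {"x": 0, "y": 0, "z": -0.02, "ax": 0, "ay": 0, "az": 0, "grip": 0.1},
    {"x": 0, "y": 0, "z": -0.07, "ax": 0, "ay": 0, "az": 0, "grip": 0.1},
    {"x": 0, "y": 0, "z": -0.16, "ax": 0, "ay": 0, "az": 0, "grip": 0.1},
    {"x": 0, "y": 0, "z": -0.26, "ax": 0, "ay": 0, "az": 0, "grip": 0.1},
    {"x": 0, "y": 0, "z": -0.3, "ax": 0, "ay": 0, "az": 0, "grip": 0.1},
    {"x": 0, "y": 0, "z": -0.3, "ax": 0, "ay": 0, "az": 0, "grip": 0.1}
  ]
}}

```text
time: 36.0
tool_pos: [0.4822, 0.1504, 0.1773]
tcp_rot: [2.26, 2.168, 0.012]
wrist_force: [0.3, 0.4, -0.3]
width: 0.45
grip_force: 0.0
```

```bash
python3 - <<'E'
from h import *
import pickle
s=bot.read_state();p=s['tool_pos'];print(s['time'],p,s['width'],s['grip_force'],s['wrist_force'].round(1))
c=imaging.read_camera('wrist');save(c,'w17')
h=cv2.cvtColor(c['img'],cv2.COLOR_RGB2HSV);S,V=h[...,1],h[...,2]
a=np.radians(-2.4);E=np.array([[np.cos(a),-np.sin(a)],[np.sin(a),np.cos(a)]])
cor=proj(c,np.c_[(np.array([[-.06,-.07],[-.026,-.07],[-.026,.07],[-.06,.07]]))@E.T+[.522,.146],np.full(4,.065)]);print(cor.round())
for v in range(80,360,9): print(v,''.join('@' if V[v,w]<60 else ('#' if V[v,w]>185 else '+' if V[v,w]>140 and S[v,w]<60 else '.') for w in range(200,500,4)))
# displacement check of other things: top image before/after
t0=pickle.load(open('top0.pkl','rb'))['img'];t=imaging.read_camera('top')['img']
d=cv2.absdiff(t,t0).max(2)>60;d=cv2.morphologyEx(d.astype(np.uint8),cv2.MORPH_OPEN,np.ones((3,3)))
n,_,st,ce=cv2.connectedComponentsWithStats(d)
for i in range(1,n):
    if st[i,4]>12: print(st[i],ce[i].round())
cv2.imwrite('pics/top9.png',t[...,::-1])
E
```

```text
36.0 [0.48221988 0.15042599 0.17725672] 0.45024759213637383 0.0 [ 0.3  0.4 -0.3]
[[297. 312.]
 [340. 312.]
 [342. 128.]
 [293. 128.]]
80 ..#.#.####.................................................................
89 ....######.................................................................
98 .....###.#..#..............................................................
107 .....######.#..............................................................
116 .....######.#........@...........................................@.........
125 .....####.#.#........@..#+#++++++#+++++#########################...........
134 ......###.##..........@.+##########++++#########################....@@.....
143 .....####.##.#.....@..@.+##########++++#########################@...@@.....
152 ..#...###..#.#.....@..@.+##########++++#########################....@@.....
161 ......####.#.#.....@..@.+##########++++########################+...@@......
170 ......####.###....#...@.+##########+++#########################....@@......
179 .......###.###....@@@.@.+##########.+++#####++++###############............
188 .....
[... 2528 characters left out ...]
375.]
[ 12 374   5   5  20] [ 14. 376.]
[377 374  22   8 151] [387. 377.]
[ 239  397   56   83 2476] [269. 431.]
[  0 409  21  29 353] [ 10. 423.]
[  72  410  168   70 6585] [153. 455.]
[296 414  26  34 161] [305. 427.]
[360 423   6  18  69] [363. 432.]
[459 422  51  14 507] [485. 428.]
[ 361  425  100   33 1650] [409. 441.]
[351 433  12  23 175] [357. 445.]
[301 445  21   8 102] [310. 448.]
[293 450   4   5  18] [294. 452.]
[ 69 452  11   9  56] [ 74. 457.]
[ 81 454  11  12  65] [ 87. 460.]
[299 454   6   8  26] [301. 457.]
[306 463  31  10 119] [321. 469.]
[371 465  13   7  63] [377. 468.]
[242 469  18   5  54] [250. 471.]
[338 468   4  10  36] [340. 472.]
[388 474   6   3  18] [390. 475.]
```

```bash
python3 -c "
from h import *
print(bot.finish_job())"
```

```text
the job is handed in; nothing more can be done
None
```

The case is packed and handed in at about 36 s: both dropper bottles lie flat on the floor (the standing one laid down, let go and retaken), the divider is seated on its ledges and the tin lies flat beside the tab; nothing else was handled, and I have seen no verdict.

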